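# Pack the loan power adapters on edge and stow their tray under the riser shelf

## Robot

A 6-joint arm with a two-finger parallel gripper is mounted at the origin on a cart in front of the work surface, level with it; the furniture and walls round the work are solid. World frame = base frame: x ahead of the robot, y to its left, z up, the work surface at z = 0. Lengths are in m, angles in degrees, forces in N, time in s.
With the tool pointing down it reaches from about 0.275 to 0.975 m from the base axis. Payload 8.4 kg.
Tool frame: the origin (TCP) lies midway between the tips of the shut fingers; the grasp point (between the pads) lies 19 mm behind it; z points along the fingers, y is the line along which they close (so a half turn about z gives the same grasp; the last joint's range is limited). The gripper opens to 92 mm and grips with 3 to 60 N. Pads are 20 mm wide; open, the fingers measure 128 mm over their backs; the gripper's body (75 mm by 189 mm) begins 69 mm behind the grasp point.
Start: joints at [70.107, 20.225, 93.587, -0, 66.188, -0.138], TCP at [0.211, 0.588, 0.215] pointing down, gripper open.
Joint ranges: [-150.9, 150.9], [-52.94, 120.26], [3.33, 152.33], [-74.26, 254.26], [0, 154.13], [-172.89, 172.89]. Speed limits (degrees/s): [127.2, 127.2, 159.86, 180, 180, 180].

## Interface

Orientations are given as [roll, pitch, yaw] about the fixed x, y, z axes, in that order (R = Rz(yaw) Ry(pitch) Rx(roll)).
In Python, from cell import r, capture, get_calibration gives the robot as it stands.
- The arm moves only by the tool play_rows, never from a script. Its argument "increments" is a list that holds one entry, the list of rows, each a list of 7 numbers: the shift along the tool's x, y, z in m, then the turn, a rotation vector about the tool's x, y, z in degrees, then the opening, from -1 (shut) to 1 (fully open). In form: [[[tx, ty, tz, wx, wy, wz, gripper], ...]]. A call has 1 to 12 rows; each row is the pose to reach, as a shift and turn from the pose commanded when the call began, along the tool's axes at that moment; what a row does not reach only later rows make up. A row lasts 1/8 s, in which the tool goes at most 62.5 mm and 10.7 degrees, less where a joint would pass 70% of its speed; a pose out of reach is approached as far as the arm can. A call with a gripper value outside its range is refused whole. The fingers move at their own pace and stop on an object; "squeeze" is the grip in N (left out, the last holds). Time passes only in rows, so rows that repeat a pose let the fingers close. It gives the time, the measured TCP pose, the force, the opening and the grip force at its end, in the units of the state.
- r.sense(): the state, without advancing time (a new reading comes with each control period).
- capture(name): name is "side" or "top"; returns the picture (384x512x3 uint8, blue, green, red); there is no depth.
- get_calibration(name): a dict with "K" (3x3 intrinsics, pixels), "world_to_cam" (4x4, takes a point from world to camera coordinates). Camera axes: x right, y down, z forward; pixel columns grow to the right and rows downward; lengths in m; the calibration is good to about 2 mm. A picture is of the moment at which its call begins. get_calibration takes no time and is no camera call.
- r.job_done(): hands the job in; it is judged then, once.
The state is a dict: "t": time; "q": joint angles; "qvel": joint speeds; "joint_efforts": joint torques, N m; "position": TCP position; "orientation": TCP orientation; "wrist_force": force on the tool from outside, world axes, zero at the start; "moment": the same for the moment, N m; "finger_gap": opening from 0.0 (shut) to 1.0 (fully open); "grasp_force": force on a finger pad.
Only numpy, scipy, OpenCV 4.12 (cv2) and the standard library are available. Lean on these libraries where they do the work, as an engineer would, in place of code of your own. Each camera call takes 0.05 s, during which the arm holds its last target. There are 200 camera calls.

## Task

Stow the black power adapters that stand on edge round the tray (not the plugged-in one by the laser): take the roll of tape out of the tray and lay it flat on the open desk, stand every adapter on its long narrow side in the tray, side by side across it like books, and push the sliding stop up until the row is snug with no gaps between the fixed end wall and the stop. Only then, with the row packed, slide the tray along the desk, without lifting it, under the riser shelf between its sides until it meets the rail at the back. The adapters must never touch the shelf; leave everything else on the desk where it is.

Things in the scene. Friction and masses are not known exactly. Their poses are not given: they have to be found in the camera images.
- tray: Loose plywood tray 228 mm deep (x), 310 mm wide (y), 0.8 kg with stop. Origin: centre of its underside; x to the rear, away from the handle, y left, z up. Packing bay at the rear: floor 8 mm up, between rails 24 mm high with inner faces at x = -18 and 108 mm (middle 45); fixed end wall at +y, inner face y = 145 mm, 64 mm high; the -y end is open but for the sliding stop. Bare apron in front.
- tray_handle (a point): Middle of the tray's bar handle: round steel bar 12 mm thick, 100 mm long along the tray's y, axis 62 mm above the desk and 93 mm in front of the tray's origin, a post at each end; 48 mm free below it, 63 mm behind it to the bay's front rail; 64 mm in front of the shelf's board when the tray is fully in. Axes as the tray's.
- end_wall (a point): Middle of the inner face of the tray's fixed end wall, 35 mm above the tray's underside; axes as the tray's (its y points out of the bay, so the bay lies at negative y).
- stop_face (a point): Middle of the sliding stop's inner face, 35 mm above the tray's underside; axes as the tray's (the bay lies at its positive y). The stop is an aluminium plate 10 mm thick (y), 122 mm long (x), top 62 mm above the tray's underside; its outer face looks to -y, out of the tray's open end. Push it there, or pinch the plate from above.
- stop (a joint): Travel of the sliding stop in m: 0 = fully open at the tray's -y end, growing towards the end wall to 0.235 at most. The clear bay between stop and end wall is 0.288 m minus this value. It slides with about 2 N of friction and stays where it is left.
- riser: Riser shelf fixed to the desk: brown board 374 mm wide (y), 160 mm deep (x), on thin steel sides 350 mm apart. Origin: on the desk below the board's middle; x from front to rear. Board front edge at x = -80 mm, underside 78 mm and top 94 mm up. A low rail at the rear (front face x = 63 mm) stops the tray: fully in, the tray's origin is at x = -51 mm. What stands on top is fixed.
- tape: Roll of black electrical tape lying flat, 52 mm across and 19 mm high, 50 g; at the start in the tray's bay. The desk beside the tray, up to y = 0.25 m at the left and y = -0.48 m at the right, is bare between the adapters; a fixed white lead, up to 31 mm high, runs along y = 0.30 m. Origin: centre of its underside; z up.
- adapter1: Black power adapter, a rounded block standing on its long narrow side: 116 mm long (its x), 36 mm thick (y), 54 mm tall (z), 0.2 kg. Origin: centre of its underside. Grip it across its 36 mm thickness. Between two and four adapters are present; they stand loose on the desk.
- adapter2: Black power adapter, a rounded block standing on its long narrow side: 116 mm long (its x), 36 mm thick (y), 54 mm tall (z), 0.2 kg. Origin: centre of its underside. Grip it across its 36 mm thickness. Between two and four adapters are present; they stand loose on the desk.
- adapter3: Black power adapter, a rounded block standing on its long narrow side: 116 mm long (its x), 36 mm thick (y), 54 mm tall (z), 0.2 kg. Origin: centre of its underside. Grip it across its 36 mm thickness. Between two and four adapters are present; they stand loose on the desk.
- adapter4: Black power adapter, a rounded block standing on its long narrow side: 116 mm long (its x), 36 mm thick (y), 54 mm tall (z), 0.2 kg. Origin: centre of its underside. Grip it across its 36 mm thickness. Between two and four adapters are present; they stand loose on the desk.
- adapter1_mid (a point): Centre of adapter1, 27 mm above its underside.
- adapter2_mid (a point): Centre of adapter2, 27 mm above its underside.
- adapter3_mid (a point): Centre of adapter3, 27 mm above its underside.
- adapter4_mid (a point): Centre of adapter4, 27 mm above its underside.
- screwdriver_blue: Screwdriver with a blue handle, 136 mm long, lying at the far right: leave it. Origin: under its middle.
- cutter: Yellow snap-off cutter, 140 mm long, lying at the left behind the adapters: leave it. Origin: under its middle.
Things that resemble listed ones, but are neither listed nor needed, are in the scene too. What is shaped like the tape but green is not meant.

How it is judged (in metres and radians):
On the way, in this order (a step that is already met when the one before it is completed fails the run):
1. with the tray still in front of the shelf, every adapter stands packed on its narrow side in the tray, the row snug between end wall and stop, the robot clear of them (x of adapter1_mid in the frame of tray between 0.033 and 0.057 m and y of adapter1_mid in the frame of tray between -0.145 and 0.145 m and z of adapter1_mid in the frame of tray between 0.03 and 0.04 m and angle between each of adapter1, adapter2, adapter3, adapter4's own z axis and vertical below 0.12 rad and angle between the x axis of each of adapter1, adapter2, adapter3, adapter4 and the x axis of tray, either way round below 0.12 rad and (distance between adapter1_mid and adapter2_mid below 0.042 m or distance between adapter1_mid and adapter3_mid below 0.042 m or distance between adapter1_mid and adapter4_mid below 0.042 m) and x of adapter2_mid in the frame of tray between 0.033 and 0.057 m and y of adapter2_mid in the frame of tray between -0.145 and 0.145 m and z of adapter2_mid in the frame of tray between 0.03 and 0.04 m and (distance between adapter2_mid and adapter1_mid below 0.042 m or distance between adapter2_mid and adapter3_mid below 0.042 m or distance between adapter2_mid and adapter4_mid below 0.042 m) and x of adapter3_mid in the frame of tray between 0.033 and 0.057 m and y of adapter3_mid in the frame of tray between -0.145 and 0.145 m and z of adapter3_mid in the frame of tray between 0.03 and 0.04 m and (distance between adapter3_mid and adapter1_mid below 0.042 m or distance between adapter3_mid and adapter2_mid below 0.042 m or distance between adapter3_mid and adapter4_mid below 0.042 m) and x of adapter4_mid in the frame of tray between 0.033 and 0.057 m and y of adapter4_mid in the frame of tray between -0.145 and 0.145 m and z of adapter4_mid in the frame of tray between 0.03 and 0.04 m and (distance between adapter4_mid and adapter1_mid below 0.042 m or distance between adapter4_mid and adapter2_mid below 0.042 m or distance between adapter4_mid and adapter3_mid below 0.042 m) and y of any of adapter1_mid, adapter2_mid, adapter3_mid, adapter4_mid in the frame of end_wall above -0.0235 m and y of any of adapter1_mid, adapter2_mid, adapter3_mid, adapter4_mid in the frame of stop_face below 0.0235 m and value of joint stop above 0.134 m and x of tray in the frame of riser below -0.15 m and contact force between the fingers and adapter1 below 0.5 N and contact force between the fingers and adapter2 below 0.5 N and contact force between the fingers and adapter3 below 0.5 N and contact force between the fingers and adapter4 below 0.5 N), for 0.2 s.
2. the tray is slid fully home under the shelf (x of tray in the frame of riser between -0.061 and -0.043 m and angle between the x axis of tray and the x axis of riser, either way round below 0.08 rad and y of tray in the frame of riser between -0.03 and 0.03 m), for 0.2 s.
At the end, for the whole second after the job is handed in: Tray under the shelf, within 10 mm of the rear rail, square within 0.08 rad; each adapter on its narrow side in the bay, straight and upright within 0.12 rad, no gap in the row over 5.5 mm (10 mm in all at four); tape flat on the desk, 200 mm from the riser's middle or more; all at rest (all of step 2 and x of adapter1_mid in the frame of tray between 0.033 and 0.057 m and y of adapter1_mid in the frame of tray between -0.145 and 0.145 m and z of adapter1_mid in the frame of tray between 0.03 and 0.04 m and angle between each of adapter1, adapter2, adapter3, adapter4's own z axis and vertical below 0.12 rad and angle between the x axis of each of adapter1, adapter2, adapter3, adapter4 and the x axis of tray, either way round below 0.12 rad and (distance between adapter1_mid and adapter2_mid below 0.042 m or distance between adapter1_mid and adapter3_mid below 0.042 m or distance between adapter1_mid and adapter4_mid below 0.042 m) and x of adapter2_mid in the frame of tray between 0.033 and 0.057 m and y of adapter2_mid in the frame of tray between -0.145 and 0.145 m and z of adapter2_mid in the frame of tray between 0.03 and 0.04 m and (distance between adapter2_mid and adapter1_mid below 0.042 m or distance between adapter2_mid and adapter3_mid below 0.042 m or distance between adapter2_mid and adapter4_mid below 0.042 m) and x of adapter3_mid in the frame of tray between 0.033 and 0.057 m and y of adapter3_mid in the frame of tray between -0.145 and 0.145 m and z of adapter3_mid in the frame of tray between 0.03 and 0.04 m and (distance between adapter3_mid and adapter1_mid below 0.042 m or distance between adapter3_mid and adapter2_mid below 0.042 m or distance between adapter3_mid and adapter4_mid below 0.042 m) and x of adapter4_mid in the frame of tray between 0.033 and 0.057 m and y of adapter4_mid in the frame of tray between -0.145 and 0.145 m and z of adapter4_mid in the frame of tray between 0.03 and 0.04 m and (distance between adapter4_mid and adapter1_mid below 0.042 m or distance between adapter4_mid and adapter2_mid below 0.042 m or distance between adapter4_mid and adapter3_mid below 0.042 m) and y of any of adapter1_mid, adapter2_mid, adapter3_mid, adapter4_mid in the frame of end_wall above -0.0235 m and y of any of adapter1_mid, adapter2_mid, adapter3_mid, adapter4_mid in the frame of stop_face below 0.0235 m and value of joint stop above 0.134 m and height (world z) of tape below 0.006 m and angle between tape's own z axis and vertical below 0.1 rad and horizontal distance between tape and riser above 0.2 m and linear speed of each of adapter1, adapter2, adapter3, adapter4, tray, tape below 0.02 m/s); the robot touches nothing.
It fails at once if an adapter touches the riser shelf (contact force between any of adapter1, adapter2, adapter3, adapter4 and riser above 1 N).
It fails at once if the tray is lifted off the desk (height (world z) of tray above 0.02 m).
It fails at once if the screwdriver or the cutter is disturbed (distance of any of screwdriver_blue, cutter from where it was at the start of the episode above 0.04 m).
Of adapter1, adapter2, adapter3, adapter4 only 2 to 4 are there at a start; the rules pass over those that are not, and their reading is None.
At some moment in a run one of adapter1, adapter2, adapter3, adapter4, tape may be knocked a few centimetres aside while the robot is not near it.
It also fails if it takes over 210 s, if anything falls off the work surface, if the arm or the gripper's body presses on something with over 40 N, if the wrist force passes 120 N, or if a joint passes its speed limit or range.

## Working session

There is one attempt and no reset: what is moved stays moved. The work goes in short steps, Python scripts to look and compute and a tool call to move; the robot and the scene stay as the last step left them, time stands still between calls to the robot, and variables do not carry over. Pictures are saved under pics/ and viewed, at most 14 in all, crops included, and the job is handed in when it is done.

Besides the shell and the picture viewer there is one more tool, called after "Emit:" as a command line: name --argument value ..., lists and objects as JSON in quotes. play_rows: Moves the arm, as the interface text tells. Its arguments: {"type":"object","properties":{"increments":{"type":"array"},"squeeze":{"type":"number"}},"required":["increments"]}

```bash
ls; mkdir -p pics
python3 - <<'E'
from cell import r,capture,get_calibration
import cv2
for n in("top","side"):
    im=capture(n);cv2.imwrite(f"pics/{n}0.png",cv2.resize(im,(800,600),interpolation=cv2.INTER_CUBIC));c=get_calibration(n);print(n,c["K"],c["world_to_cam"])
print(r.sense())
E
```

```text
pics
top [[485.13815748   0.         256.81283197]
 [  0.         485.13815748 191.14443759]
 [  0.           0.           1.        ]] [[ 0.02346061 -0.9996889   0.0084675  -0.0200881 ]
 [-0.99140203 -0.0243551  -0.12856455  0.57558715]
 [ 0.12873078 -0.00537849 -0.99166499  1.41692689]
 [ 0.          0.          0.          1.        ]]
side [[430.49455941   0.         257.58422997]
 [  0.         430.49455941 186.40217691]
 [  0.           0.           1.        ]] [[ 0.22868369 -0.97341992 -0.01254728 -0.13748782]
 [-0.81722999 -0.18495463 -0.54582683  0.51004866]
 [ 0.52899803  0.13507571 -0.83780406  1.07062938]
 [ 0.          0.          0.          1.        ]]
{'t': 0.1, 'q': array([ 7.01053444e+01,  2.02583634e+01,  9.36242049e+01,  6.79396351e-04,
        6.61869145e+01, -1.37946682e-01]), 'qvel': array([-0.02599224, -0.07061381, -0.15966213, -0.02292731, -0.01652814,
        0.12271662]), 'joint_efforts': array([-2.62543581e-03, -5.94904375e+01, -3.34930980e+01,  6.96561020e-02,
        1.84480677e-02, -4.09123606e-05]), 'position': array([0.21111961, 0.58780094, 0.213945  ]), 'orientation': array([-1.79930519e+02, -7.88511109e-04,  1.60243016e+02]), 'wrist_force': array([ 0.19569411, -0.3738655 ,  0.49433891]), 'moment': array([ 0.01087752, -0.00612521, -0.00550778]), 'grasp_force': 0.0, 'finger_gap': 1.0010387555167746}
```

View pics/top0.png

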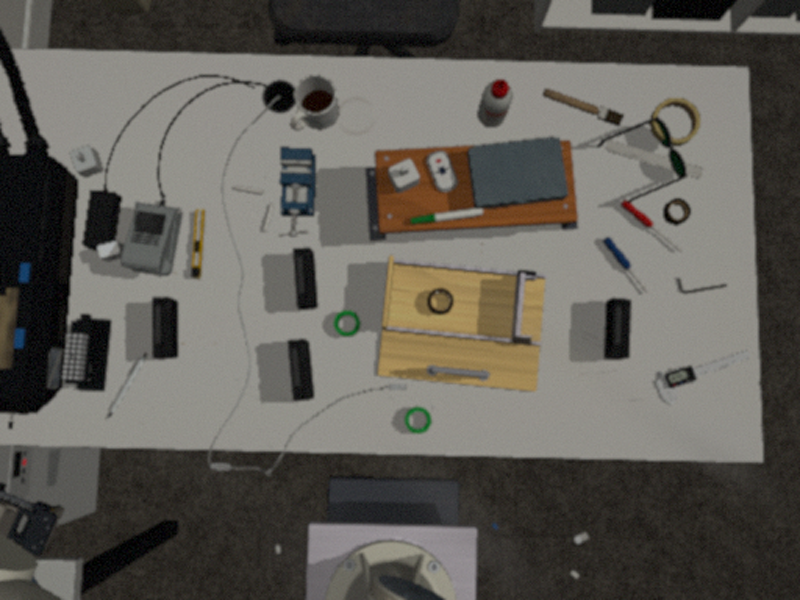

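View pics/side0.png

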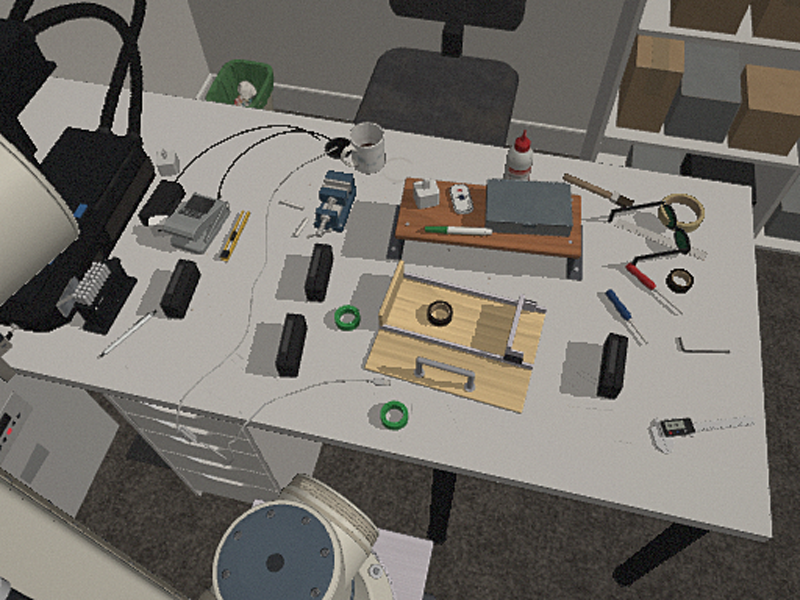

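```bash
cat > h.py <<'E'
import numpy as np,cv2
from scipy.optimize import minimize
from cell import r,capture,get_calibration
C={n:get_calibration(n) for n in("top","side")}
def proj(n,P):
    P=np.atleast_2d(P);c=C[n];q=P@c["world_to_cam"][:3,:3].T+c["world_to_cam"][:3,3];p=q@c["K"].T;return p[:,:2]/p[:,2:]
def px(n,u,v,z):
    c=C[n];R=c["world_to_cam"][:3,:3];t=c["world_to_cam"][:3,3];o=-R.T@t;d=R.T@np.linalg.solve(c["K"],[u,v,1.]);return (o+d*(z-o[2])/d[2])
def crop(n,im,u0,v0,u1,v1,f,fn):
    cv2.imwrite("pics/"+fn,cv2.resize(im[v0:v1,u0:u1],None,fx=f,fy=f,interpolation=cv2.INTER_CUBIC))
def box(x,y,yaw,L=.116,W=.036,H=.054,z0=0):
    c,s=np.cos(yaw),np.sin(yaw)
    return np.array([[x+a*c-b*s,y+a*s+b*c,z0+h] for a in(-L/2,L/2) for b in(-W/2,W/2) for h in(0,H)])
def fit(masks,x,y,yaw,z0=0,thr=0):
    "silhouette fit of an adapter; masks {cam: bool img}"
    def cost(p):
        s=0
        for n,m in masks.items():
            q=proj(n,box(*p[:2],p[2],z0=z0));h=cv2.convexHull(q.astype(np.float32))
            im=np.zeros(m.shape,np.uint8);cv2.fillConvexPoly(im,np.round(h*16).astype(np.int32),255,cv2.LINE_AA,4)
            k=cv2.dilate((proj_roi(n,x,y,m.shape)),None)
            a=im/255.;b=(m&(k>0)).astype(float);s+=np.minimum(a,b).sum()/np.maximum(a,b).sum()
        return -s/len(masks)
    best=None
    for dy in(-.15,0,.15):
        o=minimize(cost,[x,y,yaw+dy],method="Nelder-Mead",options=dict(initial_simplex=np.array([[x,y,yaw+dy],[x+.012,y,yaw+dy],[x,y+.012,yaw+dy],[x,y,yaw+dy+.15]]),xatol=1e-4,fatol=1e-4))
        if best is None or o.fun<best.fun: best=o
    return best.x,-best.fun
def proj_roi(n,x,y,shape):
    im=np.zeros(shape,np.uint8);q=proj(n,[[x,y,.03]])[0];cv2.circle(im,(int(q[0]),int(q[1])),32,255,-1);return im
def dark(im,t=55): return im.max(2)<t
E
python3 - <<'E'
from h import *
T=capture("top");S=capture("side")
s=.64
for n,p in dict(a1=(165,327),a2=(305,278),a3=(300,370),a4=(618,328)).items():
    w=px("top",p[0]*s,p[1]*s,.04)
    for t in(45,60):
        for cams in(("top",),("side",),("top","side")):
            M={"top":dark(T,t),"side":dark(S,t)}
            f,i=fit({k:M[k] for k in cams},w[0],w[1],0.05)
            print(n,t,cams,f.round(4),round(i,3))
crop("top",T,230,85,385,255,3.5,"t1.png");crop("side",S,225,105,385,270,3.5,"s1.png")
for p in ((440,300,.027),(375,152,.094),(570,140,.094),(383,233,.094),(577,222,.094),(388,262,.064)): print(p,px("top",p[0]*s,p[1]*s,p[2]).round(4))
E
```

```text
a1 45 ('top',) [0.5092 0.4437 0.0989] 0.706
a1 45 ('side',) [0.5136 0.447  0.1794] 0.665
a1 45 ('top', 'side') [0.5126 0.4466 0.1685] 0.685
a1 60 ('top',) [0.5101 0.4451 0.1023] 0.731
a1 60 ('side',) [0.5127 0.4464 0.164 ] 0.713
a1 60 ('top', 'side') [0.5123 0.4472 0.1654] 0.722
a2 45 ('top',) [0.6097 0.1805 0.2048] 0.67
a2 45 ('side',) [0.6156 0.1822 0.1785] 0.611
a2 45 ('top', 'side') [0.6148 0.1822 0.1827] 0.64
a2 60 ('top',) [0.6133 0.1814 0.1846] 0.739
a2 60 ('side',) [0.615  0.1819 0.1724] 0.64
a2 60 ('top', 'side') [0.6119 0.1812 0.1778] 0.69
a3 45 ('top',) [0.4341 0.1818 0.1549] 0.663
a3 45 ('side',) [0.4406 0.1837 0.2185] 0.646
a3 45 ('top', 'side') [0.4402 0.1835 0.2201] 0.653
a3 60 ('top',) [0.4344 0.1812 0.1237] 0.739
a3 60 ('side',) [0.4399 0.1839 0.1976] 0.719
a3 60 ('top', 'side') [0.4377 0.183  0.1912] 0.728
a4 45 ('top',) [ 0.5263 -0.4206 -0.0602] 0.698
a4 45 ('side',) [ 0.5333 -0.4237 -0.1117] 0.678
a4 45 ('top', 'side') [ 0.5319 -0.4234 -0.1128] 0.686
a4 60 ('top',) [ 0.5285 -0.4196 -0.0936] 0.756
a4 60 ('side',) [ 0.5314 -0.4234 -0.1132] 0.745
a4 60 ('top', 'side') [ 0.5313 -0.4231 -0.1141] 0.749
(440, 300, 0.027) [ 0.5765 -0.0812  0.027 ]
(375, 152, 0.094) [0.8467 0.0502 0.094 ]
(570, 140, 0.094) [ 0.88  -0.319  0.094]
(383, 233, 0.094) [0.691 0.031 0.094]
(577, 222, 0.094) [ 0.7212 -0.3313  0.094 ]
(388, 262, 0.064) [0.6418 0.0207 0.064 ]
```

View pics/t1.png

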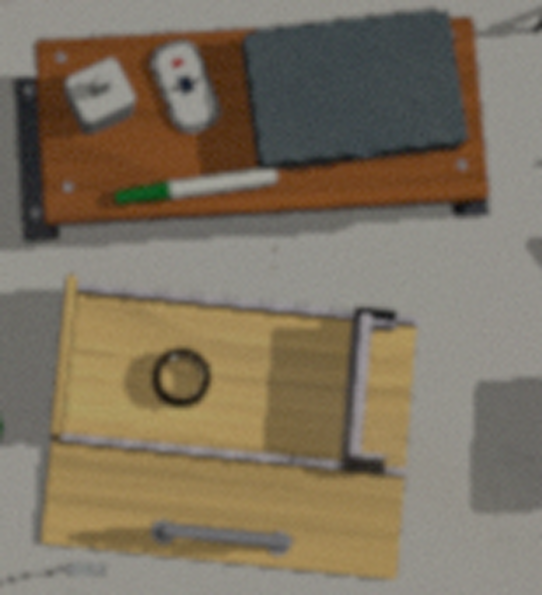

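View pics/s1.png

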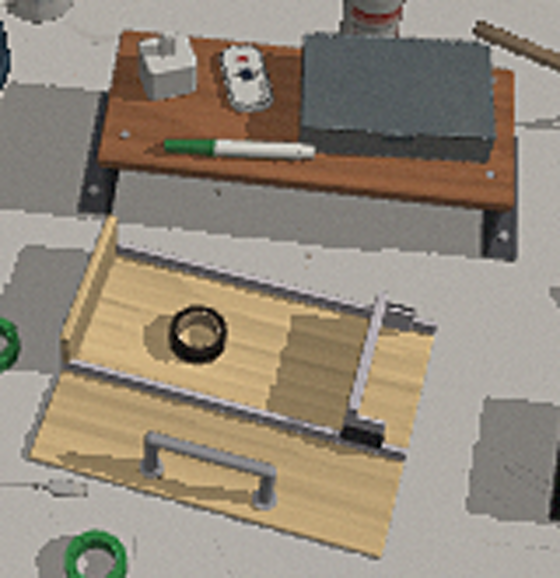

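```bash
cat > pose.py <<'E'
from h import *
from scipy.optimize import least_squares
def solve(pts,x0):
    def w(p):
        c,s=np.cos(p[2]),np.sin(p[2]);o=[]
        for n,u,v,m in pts:
            q=[p[0]+m[0]*c-m[1]*s,p[1]+m[0]*s+m[1]*c,m[2]];o.append((proj(n,q)[0]-[u,v]))
        return np.array(o)
    f=least_squares(lambda p:w(p).ravel(),x0,loss="soft_l1");return f.x,w(f.x).round(1).tolist()
E
python3 - <<'E'
from pose import *
t=lambda a,b:("top",230+a/3.5,85+b/3.5); s=lambda a,b:("side",225+a/3.5,105+b/3.5)
tr=[(*t(40,544),(-.114,.155,.008)),(*t(397,578),(-.114,-.155,.008)),(*t(413,325),(.114,-.155,.010)),(*t(72,275),(.114,.150,.064)),(*t(165,530),(-.093,.05,.066)),(*t(283,542),(-.093,-.05,.066)),
(*s(27,458),(-.114,.155,.008)),(*s(380,556),(-.114,-.155,.008)),(*s(112,217),(.114,.150,.064)),(*s(150,437),(-.093,.05,.066)),(*s(268,468),(-.093,-.05,.066))]
p,e=solve(tr,[.53,-.1,-.1]);print("tray",p.round(4),np.degrees(p[2]),e)
ri=[(*t(38,40),(.08,.187,.094)),(*t(471,18),(.08,-.187,.094)),(*t(490,208),(-.08,-.187,.094)),(*t(48,224),(-.08,.187,.094)),
(*s(121,31),(.08,.187,.094)),(*s(514,70),(.08,-.187,.094)),(*s(516,197),(-.08,-.187,.094)),(*s(102,161),(-.08,.187,.094))]
q,e=solve(ri,[.78,-.14,.05]);print("riser",q.round(4),np.degrees(q[2]),e)
c,sn=np.cos(q[2]),np.sin(q[2]);print("home",q[0]-.051*c,q[1]-.051*sn)
d=p[:2]-q[:2];print("tray in riser",d@[c,sn],d@[-sn,c])
for n,a in(("top",t(181,377)),("side",s(198,334))): print("tape",px(n,a[1],a[2],.008+.0095).round(4))
for a in (t(363,312),t(352,460)): print("stop top",px("top",a[1],a[2],.062).round(4))
T=capture("top");S=capture("side")
for n,im in(("top",T),("side",S)):
    for w in((.512,.447),(.613,.182),(.438,.183),(.531,-.423)):
        u,v=proj(n,[*w,.03])[0].astype(int);print(n,w,np.percentile(im[v-30:v+30,u-30:u+30].max(2),[2,5,10,15,20,30]))
E
```

```text
tray [ 0.5305 -0.1255 -0.0749] -4.288788157351396 [[-0.4, 0.1], [-0.1, 0.5], [1.1, -1.6], [-0.4, -0.4], [0.2, -0.1], [0.7, -0.2], [-0.5, -0.1], [0.1, 0.5], [-0.5, -0.6], [-0.0, 0.3], [-0.0, 0.7]]
riser [ 0.785  -0.1431  0.0823] 4.716246157467453 [[-0.7, -0.0], [1.5, -0.6], [0.9, -2.1], [-0.6, 0.4], [0.1, -0.2], [0.5, 0.3], [-0.3, 3.0], [-1.8, 0.0]]
home 0.7342158079069669 -0.14728834080180653
tray in riser -0.2522339712393278 0.0384836187884426
tape [ 0.5755 -0.0821  0.0175]
tape [ 0.5774 -0.0831  0.0175]
stop top [ 0.6291 -0.2328  0.062 ]
stop top [ 0.5033 -0.2239  0.062 ]
top (0.512, 0.447) [ 17.  20.  26.  45. 101. 107.]
top (0.613, 0.182) [ 19.    23.    38.9   89.85 104.   107.  ]
top (0.438, 0.183) [ 20.  25.  38.  83. 104. 106.]
top (0.531, -0.423) [ 11.    19.    27.    46.85 103.   106.  ]
side (0.512, 0.447) [ 20.   29.   35.   46.   86.  127.7]
side (0.613, 0.182) [ 20.98  30.    40.    62.   119.   127.  ]
side (0.438, 0.183) [ 19.  29.  37.  56. 123. 129.]
side (0.531, -0.423) [ 17.  26.  36.  58. 121. 128.]
```

Run:
```python
from h import *
I={"top":capture("top"),"side":capture("side")}
M={"top":dark(I["top"],72),"side":dark(I["side"],72)}
tiles=[]
for w in((.512,.447,.1),(.613,.182,.15),(.438,.183,.15),(.531,-.423,-.1)):
    col=[]
    for cams in(("top",),("side",),("top","side")):
        f,i=fit({k:M[k] for k in cams},*w);print(cams,f.round(4),np.degrees(f[2]).round(1),round(i,3))
    for n in I:
        u,v=proj(n,[*f[:2],.03])[0].astype(int);K=5
        c=cv2.resize(I[n][v-28:v+28,u-20:u+20],None,fx=K,fy=K,interpolation=cv2.INTER_CUBIC)
        c=cv2.convertScaleAbs(c,alpha=1.6)
        q=(proj(n,box(*f))-[u-20,v-28]+.5)*K;h=cv2.convexHull(q.astype(np.float32)).astype(int)
        cv2.polylines(c,[h],True,(0,0,255),1);col.append(c)
    tiles.append(np.vstack(col))
cv2.imwrite("pics/ov.png",np.hstack(tiles))
```

```text
('top',) [0.5111 0.4451 0.1228] 7.0 0.789
('side',) [0.513  0.4468 0.159 ] 9.1 0.752
('top', 'side') [0.5117 0.4459 0.1418] 8.1 0.769
('top',) [0.6136 0.1816 0.1532] 8.8 0.784
('side',) [0.6155 0.1819 0.1711] 9.8 0.694
('top', 'side') [0.6136 0.1818 0.1633] 9.4 0.738
('top',) [0.4371 0.1829 0.1292] 7.4 0.79
('side',) [0.4402 0.1835 0.1937] 11.1 0.792
('top', 'side') [0.4384 0.1833 0.1746] 10.0 0.788
('top',) [ 0.5294 -0.4202 -0.0569] -3.3 0.802
('side',) [ 0.5334 -0.4239 -0.086 ] -4.9 0.824
('top', 'side') [ 0.5301 -0.423  -0.082 ] -4.7 0.811
```

View pics/ov.png

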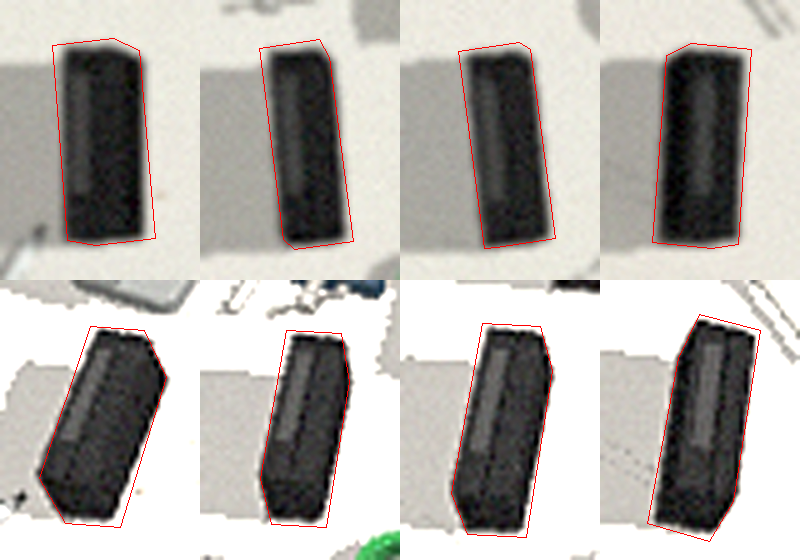

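```bash
sed -i 's/L=.116,W=.036,H=.054/L=.111,W=.032,H=.053/' h.py
python3 - <<'E'
from h import *
I={"top":capture("top"),"side":capture("side")}
for th in(65,80):
  M={"top":dark(I["top"],th),"side":dark(I["side"],th)}
  for w in((.512,.447,.05),(.613,.182,.1),(.438,.183,.1),(.531,-.423,-.0)):
    for cams in(("top",),("side",),("top","side")):
        f,i=fit({k:M[k] for k in cams},*w);print(cams,f.round(4),np.degrees(f[2]).round(1),round(i,3))
E
```

```text
('top',) [0.508  0.4464 0.0672] 3.8 0.84
('side',) [0.5119 0.4471 0.098 ] 5.6 0.801
('top', 'side') [0.5112 0.4468 0.099 ] 5.7 0.819
('top',) [0.6122 0.1817 0.1233] 7.1 0.861
('side',) [0.6143 0.1815 0.1199] 6.9 0.741
('top', 'side') [0.6128 0.1816 0.1185] 6.8 0.799
('top',) [0.4368 0.1829 0.1347] 7.7 0.87
('side',) [0.4387 0.1832 0.1377] 7.9 0.828
('top', 'side') [0.4369 0.1829 0.1391] 8.0 0.848
('top',) [ 0.5282 -0.4219 -0.0486] -2.8 0.865
('side',) [ 0.5315 -0.4234 -0.0588] -3.4 0.87
('top', 'side') [ 0.5288 -0.4231 -0.0587] -3.4 0.865
('top',) [0.5095 0.4467 0.0654] 3.7 0.93
('side',) [0.5123 0.4472 0.0935] 5.4 0.809
('top', 'side') [0.5108 0.4469 0.0672] 3.9 0.866
('top',) [0.6116 0.1819 0.1189] 6.8 0.916
('side',) [0.614  0.1817 0.1238] 7.1 0.75
('top', 'side') [0.6125 0.1819 0.1175] 6.7 0.831
('top',) [0.4356 0.1836 0.1347] 7.7 0.918
('side',) [0.4389 0.1836 0.1427] 8.2 0.873
('top', 'side') [0.4365 0.1833 0.1415] 8.1 0.893
('top',) [ 0.5293 -0.4217 -0.0474] -2.7 0.922
('side',) [ 0.5317 -0.4235 -0.0471] -2.7 0.908
('top', 'side') [ 0.53   -0.4227 -0.0486] -2.8 0.908
```

```bash
cat >> pose.py <<'E'
def go(x,y,z,yaw,p=None):
    "increments in tool frame from the current (measured) pose"
    s=r.sense();P=s["position"];o=s["orientation"];a=np.radians(o[2])
    d=np.array([x,y,z])-P;dy=(yaw-o[2]+180)%360-180
    print("inc",[round(d[0]*np.cos(a)+d[1]*np.sin(a),4),round(d[0]*np.sin(a)-d[1]*np.cos(a),4),round(-d[2],4)],"wz",round(-dy,1),"dist",round(np.linalg.norm(d)/.0625,1),"rows; pos",P.round(4),"o",o.round(2))
E
python3 - <<'E'
from pose import *
t=lambda a,b:("top",230+a/3.5,85+b/3.5); s=lambda a,b:("side",225+a/3.5,105+b/3.5)
ri=[(*t(38,40),(.08,.187,.094)),(*t(471,18),(.08,-.187,.094)),(*t(490,209),(-.08,-.187,.078)),(*t(48,224),(-.08,.187,.078)),
(*s(121,31),(.08,.187,.094)),(*s(514,70),(.08,-.187,.094)),(*s(516,208),(-.08,-.187,.078)),(*s(101,166),(-.08,.187,.078))]
q,e=solve(ri,[.78,-.14,.05]);print("riser",q.round(4),np.degrees(q[2]),e)
for X in(-.051,-.24): print("tray at",X,(q[:2]+X*np.array([np.cos(q[2]),np.sin(q[2])])).round(4))
T=np.array([.5305,-.1255]);a=-.0749
h=T-.093*np.array([np.cos(a),np.sin(a)]);print("handle",h)
go(h[0],h[1],.20,85.7)
E
```

```text
riser [ 0.7863 -0.144   0.0813] 4.657694308989315 [[-0.4, -0.5], [1.9, -0.9], [-0.1, -1.5], [-0.2, 1.1], [0.5, -0.5], [0.8, 0.1], [-1.1, 2.7], [-1.1, 1.4]]
tray at -0.051 [ 0.7355 -0.1481]
tray at -0.24 [ 0.5471 -0.1635]
handle [ 0.43776074 -0.11854081]
inc [np.float64(-0.4521), np.float64(-0.5886), np.float64(0.0145)] wz 74.5 dist 11.9 rows; pos [0.2112 0.5882 0.2145] o [-179.99   -0.    160.25]
```

Emit:
play_rows --increments '[[[-0.452,-0.589,0.0145,0,0,74.5,0.2],[-0.452,-0.589,0.0145,0,0,74.5,0.2],[-0.452,-0.589,0.0145,0,0,74.5,0.2],[-0.452,-0.589,0.0145,0,0,74.5,0.2],[-0.452,-0.589,0.0145,0,0,74.5,0.2],[-0.452,-0.589,0.0145,0,0,74.5,0.2],[-0.452,-0.589,0.0145,0,0,74.5,0.2],[-0.452,-0.589,0.0145,0,0,74.5,0.2],[-0.452,-0.589,0.0145,0,0,74.5,0.2],[-0.452,-0.589,0.0145,0,0,74.5,0.2],[-0.452,-0.589,0.0145,0,0,74.5,0.2],[-0.452,-0.589,0.0145,0,0,74.5,0.2]]]'

```text
t: 2.0
position: [0.4381, -0.1214, 0.2004]
orientation: [179.9, 0.0, 85.7]
wrist_force: [0.8, 0.4, 0.5]
finger_gap: 0.601
grasp_force: 0.0
```

Run:
```python
from pose import *
go(.4378,-.1185,.12,85.7);go(.4378,-.1185,.043,85.7)
im=capture("side");crop("side",im,225,105,385,270,3.5,"s2.png")
```

```text
inc [np.float64(0.0028), np.float64(-0.0005), np.float64(0.0804)] wz -0.0 dist 1.3 rows; pos [ 0.4381 -0.1214  0.2004] o [1.7994e+02 1.0000e-02 8.5690e+01]
inc [np.float64(0.0028), np.float64(-0.0005), np.float64(0.1574)] wz -0.0 dist 2.5 rows; pos [ 0.4381 -0.1214  0.2004] o [1.7994e+02 1.0000e-02 8.5690e+01]
```

View pics/s2.png

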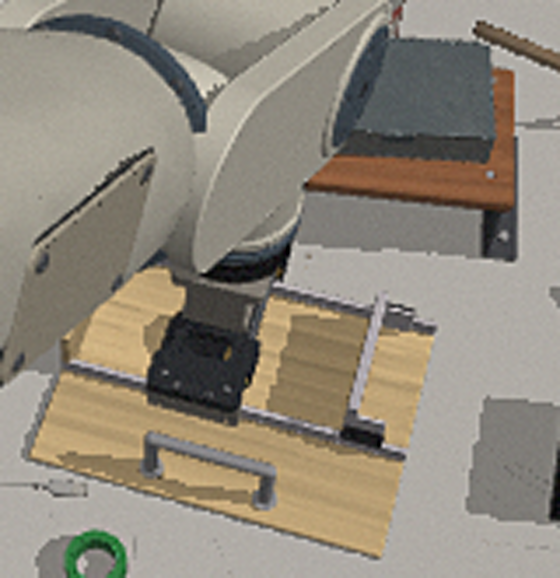

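Emit:
play_rows --increments '[[[0.003,-0.0005,0.06,0,0,0,0.2],[0.003,-0.0005,0.11,0,0,0,0.2],[0.003,-0.0005,0.14,0,0,0,0.2],[0.003,-0.0005,0.157,0,0,0,0.2],[0.003,-0.0005,0.157,0,0,0,0.2],[0.003,-0.0005,0.157,0,0,0,-1],[0.003,-0.0005,0.157,0,0,0,-1],[0.003,-0.0005,0.157,0,0,0,-1],[0.003,-0.0005,0.157,0,0,0,-1],[0.003,-0.0005,0.157,0,0,0,-1]]]' --squeeze 40

```text
t: 3.3
position: [0.4386, -0.1161, 0.0435]
orientation: [179.9, 0.0, 85.7]
wrist_force: [3.0, 0.1, 0.7]
finger_gap: 0.118
grasp_force: 40.0
```

Emit:
play_rows --increments '[[[-0.008,0.003,0,0,0,-1.5,-1],[-0.016,0.006,0,0,0,-3,-1],[-0.024,0.009,0,0,0,-4.5,-1],[-0.032,0.012,0,0,0,-6,-1],[-0.04,0.015,0,0,0,-7.5,-1],[-0.046,0.018,0,0,0,-8.5,-1],[-0.051,0.0197,0,0,0,-9,-1],[-0.051,0.0197,0,0,0,-9,-1],[-0.051,0.0197,0,0,0,-9,-1],[-0.051,0.0197,0,0,0,-9,-1]]]'

```text
t: 4.55
position: [0.4499, -0.1655, 0.0434]
orientation: [-179.7, -0.3, 94.7]
wrist_force: [-9.4, 16.6, 23.1]
finger_gap: 0.121
grasp_force: 40.4
```

Run:
```python
from pose import *
s=r.sense();print(s["position"],s["orientation"],s["wrist_force"])
```

```text
[ 0.44992738 -0.16546538  0.0433948 ] [-179.65897744   -0.28170178   94.72565161] [-9.38975011 16.60483749 23.10751268]
```

Emit:
play_rows --increments '[[[0,0,0,0,0,0,0.2],[0,0,0,0,0,0,0.2],[0,0,-0.06,0,0,0,0.6],[0,0,-0.11,0,0,0,0.8],[0,0,-0.13,0,0,-45,0.8],[0,0,-0.13,0,0,-90,0.8],[0,0,-0.13,0,0,-90,0.8],[0,0,-0.13,0,0,-90,0.8],[0,0,-0.13,0,0,-90,0.8],[0,0,-0.13,0,0,-90,0.8],[0,0,-0.13,0,0,-90,0.8],[0,0,-0.13,0,0,-90,0.8]]]'

```text
t: 6.05
position: [0.4531, -0.1684, 0.1729]
orientation: [-180.0, -0.0, -179.0]
wrist_force: [0.2, 0.9, 0.1]
finger_gap: 0.898
grasp_force: 0.0
```

Run:
```python
from pose import *
go(.5816,-.1107,.10,184.7);go(.5816,-.1107,.012,184.7)
```

```text
inc [np.float64(-0.1295), np.float64(0.0553), np.float64(0.0729)] wz -3.7 dist 2.5 rows; pos [ 0.4531 -0.1684  0.1729] o [-1.8000e+02 -2.0000e-02 -1.7897e+02]
inc [np.float64(-0.1295), np.float64(0.0553), np.float64(0.1609)] wz -3.7 dist 3.4 rows; pos [ 0.4531 -0.1684  0.1729] o [-1.8000e+02 -2.0000e-02 -1.7897e+02]
```

Emit:
play_rows --increments '[[[-0.06,0.026,0,0,0,-3.7,0.8],[-0.12,0.05,0,0,0,-3.7,0.8],[-0.1295,0.055,0.03,0,0,-3.7,0.8],[-0.1295,0.055,0.073,0,0,-3.7,0.8],[-0.1295,0.055,0.12,0,0,-3.7,0.8],[-0.1295,0.055,0.15,0,0,-3.7,0.8],[-0.1295,0.055,0.16,0,0,-3.7,0.8],[-0.1295,0.055,0.16,0,0,-3.7,-1],[-0.1295,0.055,0.16,0,0,-3.7,-1],[-0.1295,0.055,0.16,0,0,-3.7,-1],[-0.1295,0.055,0.16,0,0,-3.7,-1]]]' --squeeze 10

```text
t: 7.42
position: [0.5827, -0.1118, 0.0142]
orientation: [-180.0, 0.1, -175.6]
wrist_force: [-0.9, 0.7, 5.0]
finger_gap: 0.551
grasp_force: 10.0
```

Emit:
play_rows --increments '[[[0,0,-0.06,0,0,0,-1],[0,0,-0.11,0,0,0,-1],[0.04,-0.045,-0.11,0,0,0,-1],[0.081,-0.09,-0.11,0,0,0,-1],[0.122,-0.135,-0.11,0,0,0,-1],[0.163,-0.18,-0.11,0,0,0,-1],[0.203,-0.225,-0.11,0,0,0,-1],[0.244,-0.27,-0.1,0,0,0,-1],[0.244,-0.27,-0.05,0,0,0,-1],[0.244,-0.27,-0.015,0,0,0,-1],[0.244,-0.27,0.002,0,0,0,-1],[0.244,-0.27,0.005,0,0,0,-1]]]'

```text
t: 8.93
position: [0.3593, -0.3992, 0.0077]
orientation: [180.0, -0.0, -175.6]
wrist_force: [0.1, -0.3, -0.2]
finger_gap: 0.547
grasp_force: 10.0
```

Run:
```python
from pose import *
go(.36,-.40,.0075,184.4);print(r.sense()["wrist_force"])
```

```text
inc [np.float64(-0.0006), np.float64(-0.0009), np.float64(0.0002)] wz 0.0 dist 0.0 rows; pos [ 0.3593 -0.3992  0.0077] o [ 1.7995e+02 -4.0000e-02 -1.7559e+02]
[ 0.08139028 -0.26643162 -0.18108131]
```

Emit:
play_rows --increments '[[[0,0,0.0015,0,0,0,-1],[0,0,0.0015,0,0,0,0.4],[0,0,0.0015,0,0,0,0.8],[0,0,0.0015,0,0,0,0.8],[0,0,-0.06,0,0,0,0.8],[0,0,-0.12,0,0,0,0.6],[0,0,-0.14,0,0,0,0.5],[0,0,-0.14,0,0,0,0.5]]]'

```text
t: 9.93
position: [0.3602, -0.4004, 0.1499]
orientation: [-179.8, 0.1, -175.6]
wrist_force: [0.2, -0.2, -0.5]
finger_gap: 0.752
grasp_force: 0.0
```

Run:
```python
from pose import *
T=capture("top");S=capture("side")
crop("top",T,230,85,385,255,3.5,"t3.png");crop("side",S,225,105,385,270,3.5,"s3.png")
M={"top":dark(T,80),"side":dark(S,80)}
for w in((.511,.447,.07),(.6125,.182,.12),(.437,.183,.14),(.530,-.4227,-.05)):
    for n in M: print(w,n,[x.round(4) if hasattr(x,"round") else x for x in fit({n:M[n]},*w)])
```

```text
(0.511, 0.447, 0.07) top [array([0.5092, 0.4466, 0.0652]), np.float64(0.9273)]
(0.511, 0.447, 0.07) side [array([ 0.5167,  0.4429, -0.0485]), np.float64(0.5647)]
(0.6125, 0.182, 0.12) top [array([0.6123, 0.182 , 0.1087]), np.float64(0.9059)]
(0.6125, 0.182, 0.12) side [array([0.5332, 0.2291, 0.5553]), np.float64(0.0594)]
(0.437, 0.183, 0.14) top [array([0.4356, 0.1832, 0.1316]), np.float64(0.9117)]
(0.437, 0.183, 0.14) side [array([0.4124, 0.2148, 0.2312]), np.float64(0.1057)]
(0.53, -0.4227, -0.05) top [array([ 0.5294, -0.4217, -0.0387]), np.float64(0.9158)]
(0.53, -0.4227, -0.05) side [array([ 0.4729, -0.407 ,  1.5059]), np.float64(0.6135)]
```

View pics/t3.png

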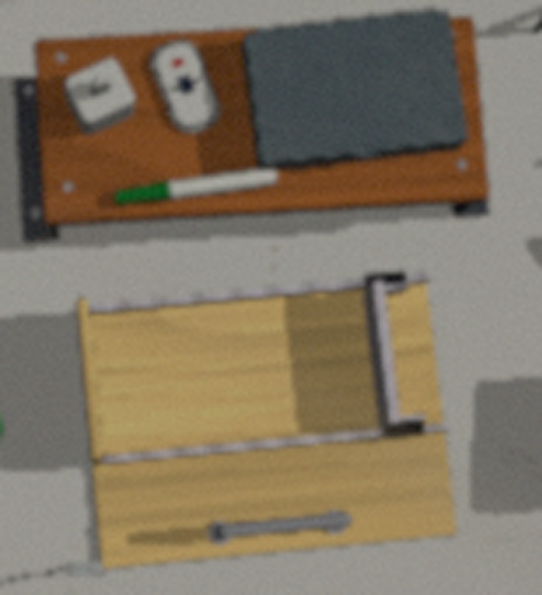

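View pics/s3.png

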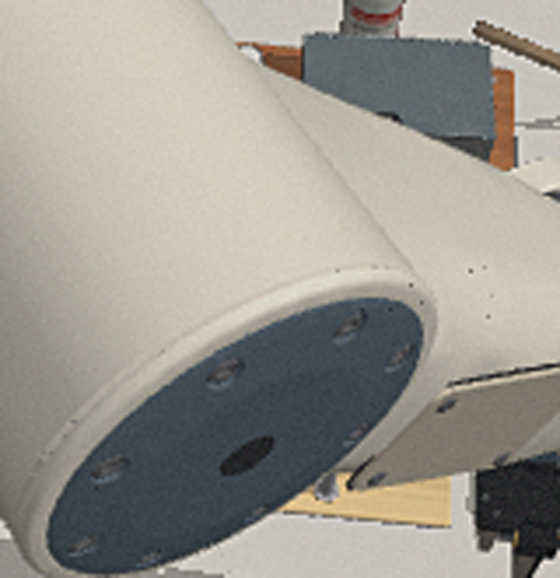

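Run:
```python
from pose import *
t=lambda a,b:("top",230+a/3.5,85+b/3.5)
tr=[(*t(104,566),(-.114,.155,.008)),(*t(455,535),(-.114,-.155,.008)),(*t(427,279),(.112,-.155,.024)),(*t(82,298),(.114,.150,.064)),(*t(215,532),(-.093,.05,.066)),(*t(345,520),(-.093,-.05,.066))]
p,e=solve(tr,[.54,-.16,.08]);print("tray",p.round(4),np.degrees(p[2]),e)
R=np.array([[np.cos(p[2]),-np.sin(p[2])],[np.sin(p[2]),np.cos(p[2])]])
for a in (t(377,280),t(392,432),t(371,282),t(383,432)): print("stop top local",(R.T@(px("top",a[1],a[2],.062)[:2]-p[:2])).round(4))
go(.53,-.4225,.15,180-2.5);go(.53,-.4225,.016,180-2.5)
```

```text
tray [ 0.5394 -0.1556  0.1145] 6.562969530774924 [[-1.5, 0.9], [0.2, 0.3], [0.6, -0.7], [-0.4, -0.2], [2.4, -0.2], [-0.6, 0.1]]
stop top local [ 0.1066 -0.1018]
stop top local [-0.0233 -0.0998]
stop top local [ 0.1053 -0.0965]
stop top local [-0.0226 -0.0923]
inc [np.float64(-0.1687), np.float64(-0.0364), np.float64(-0.0027)] wz 6.9 dist 2.8 rows; pos [ 0.359  -0.3991  0.1473] o [ 1.7996e+02 -3.0000e-02 -1.7561e+02]
inc [np.float64(-0.1687), np.float64(-0.0364), np.float64(0.1313)] wz 6.9 dist 3.5 rows; pos [ 0.359  -0.3991  0.1473] o [ 1.7996e+02 -3.0000e-02 -1.7561e+02]
```

```bash
cat >> pose.py <<'E'
TR=[.5423,-.1556,np.radians(6.56)]
def W(lx,ly):
    c,s=np.cos(TR[2]),np.sin(TR[2]);return TR[0]+lx*c-ly*s,TR[1]+lx*s+ly*c
def gob(ly,z,lx=.045,yaw=186.56): go(*W(lx,ly),z,yaw)
E
python3 - <<'E'
from pose import *
gob(-.068,.15);gob(-.068,.025);gob(-.123,.025)
E
```

```text
inc [np.float64(-0.249), np.float64(0.1625), np.float64(-0.0027)] wz -2.2 dist 4.8 rows; pos [ 0.359  -0.3991  0.1473] o [ 1.7996e+02 -3.0000e-02 -1.7561e+02]
inc [np.float64(-0.249), np.float64(0.1625), np.float64(0.1223)] wz -2.2 dist 5.1 rows; pos [ 0.359  -0.3991  0.1473] o [ 1.7996e+02 -3.0000e-02 -1.7561e+02]
inc [np.float64(-0.2511), np.float64(0.1075), np.float64(0.1223)] wz -2.2 dist 4.8 rows; pos [ 0.359  -0.3991  0.1473] o [ 1.7996e+02 -3.0000e-02 -1.7561e+02]
```

Emit:
play_rows --increments '[[[-0.06,0.04,0,0,0,-2.2,-1],[-0.11,0.075,0,0,0,-2.2,-1],[-0.16,0.11,0,0,0,-2.2,-1],[-0.21,0.14,0,0,0,-2.2,-1],[-0.249,0.1625,0,0,0,-2.2,-1],[-0.249,0.1625,0.05,0,0,-2.2,-1],[-0.249,0.1625,0.1,0,0,-2.2,-1],[-0.249,0.1625,0.122,0,0,-2.2,-1],[-0.2495,0.15,0.122,0,0,-2.2,-1],[-0.25,0.135,0.122,0,0,-2.2,-1],[-0.2505,0.12,0.122,0,0,-2.2,-1],[-0.251,0.1075,0.122,0,0,-2.2,-1]]]'

```text
t: 11.52
position: [0.6018, -0.2747, 0.027]
orientation: [-180.0, 0.1, -173.5]
wrist_force: [0.1, 2.2, 0.5]
finger_gap: 0.007
grasp_force: 1.2
```

Run:
```python
from pose import *
s=r.sense();print(s["t"],s["wrist_force"]);gob(-.123,.025);go(.532,-.4225,.15,177.5)
```

```text
11.525 [0.07726542 2.19379865 0.46697753]
inc [np.float64(0.0005), np.float64(0.0021), np.float64(0.002)] wz -0.0 dist 0.0 rows; pos [ 0.6018 -0.2747  0.027 ] o [-1.7997e+02  7.0000e-02 -1.7346e+02]
inc [np.float64(0.0862), np.float64(-0.1389), np.float64(-0.123)] wz 9.0 dist 3.3 rows; pos [ 0.6018 -0.2747  0.027 ] o [-1.7997e+02  7.0000e-02 -1.7346e+02]
```

Emit:
play_rows --increments '[[[0,0.004,-0.06,0,0,0,-1],[0,0.004,-0.1,0,0,0,0.2],[0.03,-0.04,-0.11,0,0,4,0.8],[0.06,-0.09,-0.11,0,0,9,0.8],[0.0855,-0.139,-0.11,0,0,9,0.8],[0.0855,-0.139,-0.11,0,0,9,0.8],[0.0855,-0.139,-0.11,0,0,9,0.8]]]'

```text
t: 12.4
position: [0.5325, -0.4216, 0.1367]
orientation: [-180.0, 0.1, 177.5]
wrist_force: [0.0, 0.8, -0.5]
finger_gap: 0.633
grasp_force: 0.0
```

Run:
```python
from pose import *
go(.532,-.4225,.018,177.5)
T=capture("top");M=dark(T,80)
for w in((.511,.447,.07),(.6125,.182,.12),(.437,.183,.14)): print(fit({"top":M},*w))
```

```text
inc [np.float64(0.0005), np.float64(-0.0009), np.float64(0.1187)] wz 0.0 dist 1.9 rows; pos [ 0.5325 -0.4216  0.1367] o [-1.7997e+02  6.0000e-02  1.7752e+02]
(array([0.50920304, 0.44673861, 0.06339843]), np.float64(0.9289278497160728))
(array([0.61213659, 0.18197088, 0.11548615]), np.float64(0.9100322754168908))
(array([0.43747486, 0.18302769, 0.132556  ]), np.float64(0.9338875883043506))
```

Emit:
play_rows --increments '[[[0.0005,-0.001,0.06,0,0,0,0.8],[0.0005,-0.001,0.1,0,0,0,0.8],[0.0005,-0.001,0.1185,0,0,0,0.8],[0.0005,-0.001,0.1185,0,0,0,0.8],[0.0005,-0.001,0.1185,0,0,0,-1],[0.0005,-0.001,0.1185,0,0,0,-1],[0.0005,-0.001,0.1185,0,0,0,-1],[0.0005,-0.001,0.1185,0,0,0,-1],[0.0005,-0.001,0.1,0,0,0,-1],[0.0005,-0.001,0.05,0,0,0,-1],[0.0005,-0.001,-0.01,0,0,0,-1],[0.0005,-0.001,-0.01,0,0,0,-1]]]' --squeeze 25

```text
t: 13.95
position: [0.5346, -0.4242, 0.1528]
orientation: [-179.7, 0.5, 177.6]
wrist_force: [0.2, -0.3, -2.0]
finger_gap: 0.391
grasp_force: 25.0
```

Run:
```python
from pose import *
gob(.102,.13);gob(.102,.028)
```

```text
inc [np.float64(-0.0249), np.float64(0.3765), np.float64(0.0228)] wz -9.0 dist 6.0 rows; pos [ 0.5346 -0.4242  0.1528] o [-179.67    0.46  177.59]
inc [np.float64(-0.0249), np.float64(0.3765), np.float64(0.1248)] wz -9.0 dist 6.4 rows; pos [ 0.5346 -0.4242  0.1528] o [-179.67    0.46  177.59]
```

Emit:
play_rows --increments '[[[-0.004,0.06,0,0,0,-2,-1],[-0.008,0.12,0,0,0,-4,-1],[-0.012,0.18,0,0,0,-6,-1],[-0.016,0.24,0,0,0,-8,-1],[-0.02,0.3,0,0,0,-9,-1],[-0.024,0.35,0,0,0,-9,-1],[-0.025,0.3765,0.01,0,0,-9,-1],[-0.025,0.3765,0.02,0,0,-9,-1],[-0.025,0.3765,0.04,0,0,-9,-1],[-0.025,0.3765,0.05,0,0,-9,-1],[-0.025,0.3765,0.05,0,0,-9,-1]]]'

```text
t: 15.32
position: [0.5718, -0.0476, 0.0952]
orientation: [180.0, -0.1, -173.5]
wrist_force: [-0.1, 0.6, -1.0]
finger_gap: 0.388
grasp_force: 25.0
```

Run:
```python
from pose import *
gob(.102,.06);gob(.102,.028)
S=capture("side");crop("side",S,225,120,385,240,5,"s4.png")
```

```text
inc [np.float64(-0.0033), np.float64(-0.0019), np.float64(0.0352)] wz -0.0 dist 0.6 rows; pos [ 0.5718 -0.0476  0.0952] o [ 1.7998e+02 -1.2000e-01 -1.7346e+02]
inc [np.float64(-0.0033), np.float64(-0.0019), np.float64(0.0672)] wz -0.0 dist 1.1 rows; pos [ 0.5718 -0.0476  0.0952] o [ 1.7998e+02 -1.2000e-01 -1.7346e+02]
```

View pics/s4.png

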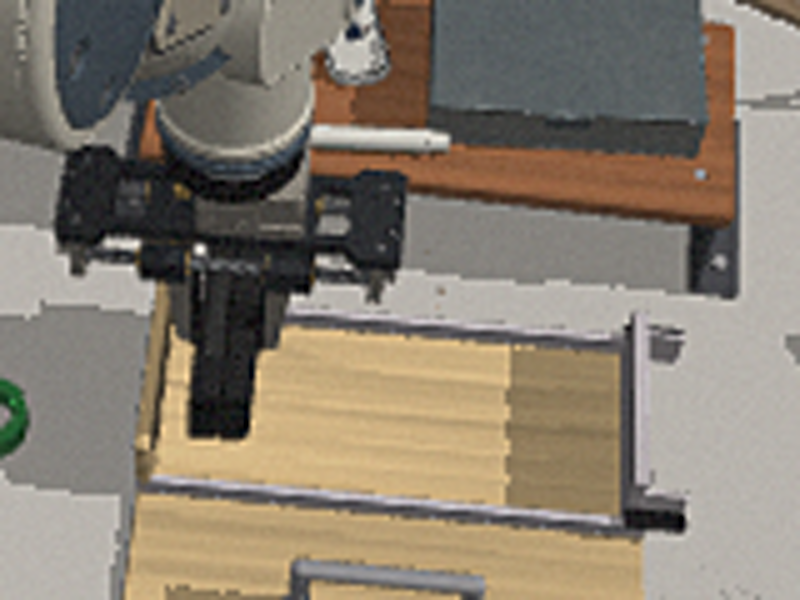

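Run:
```python
from pose import *
def P(lx,ly,z): return ((proj("side",[*W(lx,ly),z])[0]-[225,120])*5).round(0)
for nm,a in dict(hl=(-.093,.05,.068),hr=(-.093,-.05,.068),frontrail_l=(-.018,.145,.024),fr_r=(-.018,-.133,.024),rear_mid=(.108,.08,.024),rear_r=(.108,-.133,.024),wall_front=(-.02,.150,.064),stop_rear=(.106,-.143,.062),stop_front=(-.016,-.143,.062)).items(): print(nm,P(*a))
s=r.sense()["position"];R=np.radians(6.56)
for z in(.077,.131):
  print([((proj("side",b)[0]-[225,120])*5).round(0).tolist() for b in [[s[0]-.058*np.cos(R)-e*.018*-np.sin(R),s[1]-.058*np.sin(R)-e*.018*np.cos(R),z] for e in(-1,1)]])
```

```text
hl [297. 562.]
hr [472. 579.]
frontrail_l [149. 470.]
fr_r [607. 514.]
rear_mid [273. 309.]
rear_r [608. 339.]
wall_front [139. 439.]
stop_rear [634. 310.]
stop_front [635. 482.]
[[187.0, 426.0], [247.0, 432.0]]
[[186.0, 378.0], [249.0, 384.0]]
```

Emit:
play_rows --increments '[[[-0.003,-0.002,0.0,0,0,0,-1],[-0.003,-0.002,0.02,0,0,0,-1],[-0.003,-0.002,0.04,0,0,0,-1],[-0.003,-0.002,0.05,0,0,0,-1],[-0.003,-0.002,0.058,0,0,0,-1],[-0.003,-0.002,0.066,0,0,0,-1],[-0.003,-0.002,0.067,0,0,0,-1]]]'

```text
t: 16.25
position: [0.5793, -0.0481, 0.0333]
orientation: [-180.0, 0.4, -173.4]
wrist_force: [-7.6, 4.0, 40.6]
finger_gap: 0.389
grasp_force: 25.1
```

Emit:
play_rows --increments '[[[0,0,-0.03,0,0,0,-1],[0,0,-0.03,0,0,0,-1],[0,0,-0.03,0,0,0,-1],[0,0,-0.03,0,0,0,-1]]]'

```text
t: 16.75
position: [0.5753, -0.0485, 0.0581]
orientation: [180.0, -0.1, -173.4]
wrist_force: [0.2, -0.5, -2.5]
finger_gap: 0.392
grasp_force: 25.0
```

Run:
```python
from pose import *
gob(.102,.028);print(r.sense()["wrist_force"]);print(r.sense()["qvel"].round(2))
```

```text
inc [np.float64(-0.0), np.float64(-0.0006), np.float64(0.0301)] wz 0.0 dist 0.5 rows; pos [ 0.5753 -0.0485  0.0581] o [ 1.7998e+02 -8.0000e-02 -1.7341e+02]
[ 0.21789181 -0.49207831 -2.50773335]
[-0.02  0.2  -0.15 -0.08  0.17 -0.  ]
```

Emit:
play_rows --increments '[[[0,0,0.014,0,0,0,-1],[0,0,0.02,0,0,0,-1],[0,0,0.02,0,0,0,-1],[0,0,0.02,0,0,0,-1]]]'

```text
t: 17.25
position: [0.5759, -0.0485, 0.039]
orientation: [180.0, -0.0, -173.4]
wrist_force: [0.3, -0.2, -1.8]
finger_gap: 0.387
grasp_force: 25.0
```

Emit:
play_rows --increments '[[[0,0,0.003,0,0,0,-1],[0,0,0.003,0,0,0,-1],[0,0,0.003,0,0,0,-1]]]'

```text
t: 17.62
position: [0.5759, -0.0485, 0.0362]
orientation: [-180.0, 0.0, -173.4]
wrist_force: [-0.2, -0.3, -2.2]
finger_gap: 0.385
grasp_force: 25.0
```

Emit:
play_rows --increments '[[[0,0,0.003,0,0,0,-1],[0,0,0.003,0,0,0,-1],[0,0,0.003,0,0,0,-1]]]'

```text
t: 18.0
position: [0.5761, -0.0486, 0.0333]
orientation: [-180.0, 0.0, -173.4]
wrist_force: [-2.0, 0.9, 3.0]
finger_gap: 0.388
grasp_force: 25.0
```

Emit:
play_rows --increments '[[[0,0,0.002,0,0,0,-1],[0,0,0.002,0,0,0,-1],[0,0,0.002,0,0,0,-1]]]'

```text
t: 18.38
position: [0.5762, -0.0485, 0.0332]
orientation: [-180.0, 0.0, -173.4]
wrist_force: [-7.6, 0.2, 25.1]
finger_gap: 0.389
grasp_force: 25.0
```

Run:
```python
from pose import *
s=r.sense();print(s["wrist_force"],s["moment"])
S=capture("side");crop("side",S,245,150,315,225,8,"s5.png")
```

```text
[-7.57395997  0.23781642 25.14342985] [0.18789104 1.4485891  0.13956035]
```

View pics/s5.png

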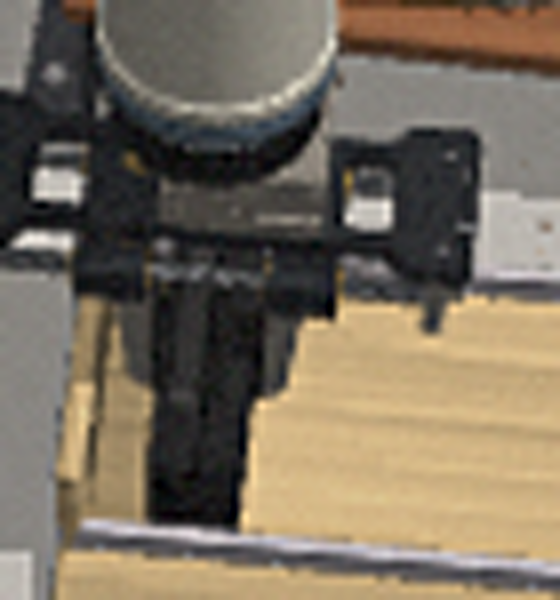

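Run:
```python
from pose import *
R=np.radians(6.56);s=r.sense()["position"]
for L in(.058,.062):
  for z in(.008,.016,.024):
    print(L,z,[((proj("side",[s[0]-L*np.cos(R)+e*.018*np.sin(R),s[1]-L*np.sin(R)-e*.018*np.cos(R),z])[0]-[245,150])*8).round(0).tolist() for e in(-1,1)])
for ly in(.145,.10,.05,0,-.05): print(ly,"front rail inner top",((proj("side",[*W(-.018,ly),.024])[0]-[245,150])*8).round(0),"outer top?",((proj("side",[*W(-.021,ly),.024])[0]-[245,150])*8).round(0))
```

```text
0.058 0.008 [[144.0, 525.0], [237.0, 534.0]]
0.058 0.016 [[144.0, 515.0], [237.0, 524.0]]
0.058 0.024 [[144.0, 505.0], [238.0, 514.0]]
0.062 0.008 [[143.0, 534.0], [236.0, 543.0]]
0.062 0.016 [[143.0, 524.0], [236.0, 533.0]]
0.062 0.024 [[143.0, 514.0], [237.0, 523.0]]
0.145 front rail inner top [ 79. 512.] outer top? [ 78. 519.]
0.1 front rail inner top [196. 523.] outer top? [195. 530.]
0.05 front rail inner top [327. 536.] outer top? [326. 543.]
0 front rail inner top [458. 548.] outer top? [458. 555.]
-0.05 front rail inner top [590. 561.] outer top? [590. 568.]
```

Emit:
play_rows --increments '[[[0,0,-0.008,0,0,0,-1],[0,0,-0.008,0,0,0,-1],[-0.005,0,-0.008,0,0,0,-1],[-0.005,0,-0.008,0,0,0,-1],[-0.005,0,-0.002,0,0,0,-1],[-0.005,0,0.001,0,0,0,-1],[-0.005,0,0.001,0,0,0,-1]]]'

```text
t: 19.3
position: [0.5816, -0.0479, 0.032]
orientation: [-180.0, 0.1, -173.4]
wrist_force: [-5.9, 1.7, 24.2]
finger_gap: 0.389
grasp_force: 25.0
```

Run:
```python
from pose import *
s=r.sense();print(s["wrist_force"],s["moment"])
```

```text
[-5.8561128   1.65867321 24.23272945] [0.31382142 1.19864915 0.0396288 ]
```

Emit:
play_rows --increments '[[[0,0,-0.005,0,0,0,-1],[0,0,-0.005,0,0,0,-1],[0.005,0,-0.005,0,0,0,-1],[0.01,0,-0.005,0,0,0,-1],[0.014,0,-0.005,0,0,0,-1],[0.014,0,-0.005,0,0,0,-1]]]'

```text
t: 20.05
position: [0.5665, -0.0496, 0.035]
orientation: [180.0, -0.0, -173.4]
wrist_force: [1.0, 0.0, -2.4]
finger_gap: 0.392
grasp_force: 25.0
```

Run:
```python
from pose import *
s=r.sense();print(s["position"],s["wrist_force"],s["moment"])
```

```text
[ 0.56654712 -0.04961977  0.03501131] [ 1.00637227  0.02653471 -2.35836818] [ 0.02607101 -0.24626259  0.01781034]
```

Run:
```python
from pose import *
S=capture("side");crop("side",S,240,150,370,250,6,"s6.png")
```

```text
(no output)
```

View pics/s6.png

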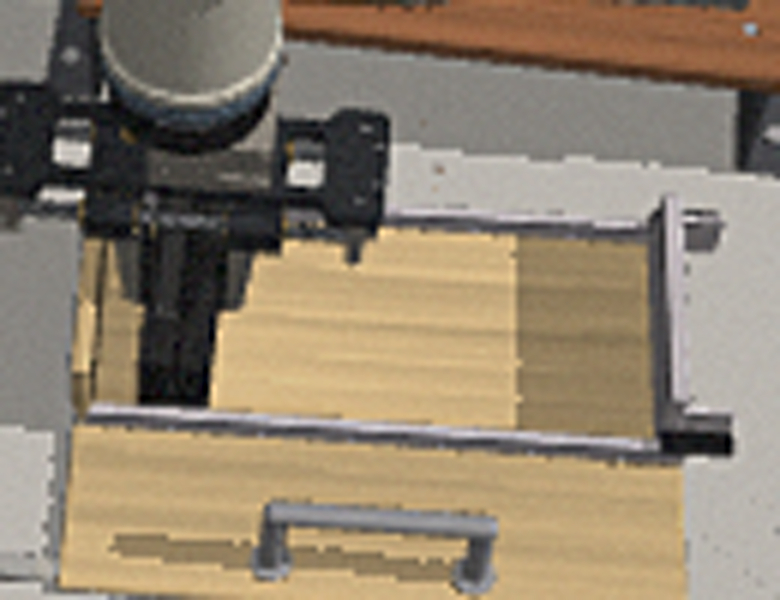

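Emit:
play_rows --increments '[[[-0.005,0,0,0,0,0,-1],[-0.005,0,0.002,0,0,0,-1],[-0.005,0,0.002,0,0,0,-1],[-0.005,0,0.002,0,0,0,-0.06],[-0.005,0,0.002,0,0,0,-0.06],[-0.005,0,0.002,0,0,0,-0.06],[-0.005,0,-0.02,0,0,0,-0.06],[-0.005,0,-0.06,0,0,0,-0.06],[-0.005,0,-0.12,0,0,0,0.8],[-0.005,0,-0.15,0,0,0,0.8]]]'

```text
t: 21.35
position: [0.5731, -0.0491, 0.1884]
orientation: [-180.0, 0.2, -173.4]
wrist_force: [0.6, -0.3, -1.1]
finger_gap: 0.665
grasp_force: 0.0
```

Run:
```python
from pose import *
go(.4385,.183,.16,187.7);go(.4385,.183,.10,187.7)
```

```text
inc [np.float64(0.1071), np.float64(0.246), np.float64(0.0284)] wz -1.1 dist 4.3 rows; pos [ 0.5731 -0.0491  0.1884] o [-179.96    0.21 -173.41]
inc [np.float64(0.1071), np.float64(0.246), np.float64(0.0884)] wz -1.1 dist 4.5 rows; pos [ 0.5731 -0.0491  0.1884] o [-179.96    0.21 -173.41]
```

Emit:
play_rows --increments '[[[0.02,0.05,0,0,0,-1,0.8],[0.05,0.1,0,0,0,-1,0.8],[0.07,0.16,0,0,0,-1,0.8],[0.095,0.22,0.01,0,0,-1,0.8],[0.107,0.246,0.03,0,0,-1,0.8],[0.107,0.246,0.07,0,0,-1,0.8],[0.107,0.246,0.0884,0,0,-1,0.8],[0.107,0.246,0.0884,0,0,-1,0.8],[0.107,0.246,0.0884,0,0,-1,0.8]]]'

```text
t: 22.48
position: [0.438, 0.1833, 0.0975]
orientation: [180.0, 0.1, -172.4]
wrist_force: [-0.1, 0.5, 0.2]
finger_gap: 0.899
grasp_force: 0.0
```

Run:
```python
from pose import *
go(.4385,.183,.018,187.7)
T=capture("top")
M=dark(T,60)
print(fit({"top":M},.571,-.05,.11,z0=.008))
print(fit({"top":dark(T,80)},.5092,.4467,.07),fit({"top":dark(T,80)},.612,.182,.12))
crop("top",T,225,130,385,255,5,"t7.png")
```

```text
inc [np.float64(-0.0005), np.float64(-0.0003), np.float64(0.0795)] wz -0.1 dist 1.3 rows; pos [0.438  0.1833 0.0975] o [ 1.7999e+02  5.0000e-02 -1.7242e+02]
(array([ 0.56552579, -0.04754883,  0.09521485]), np.float64(0.835461068947824))
(array([0.51048027, 0.44673679, 0.06576541]), np.float64(0.9335441251199819)) (array([0.61218559, 0.18211594, 0.11592449]), np.float64(0.8858513189448441))
```

View pics/t7.png

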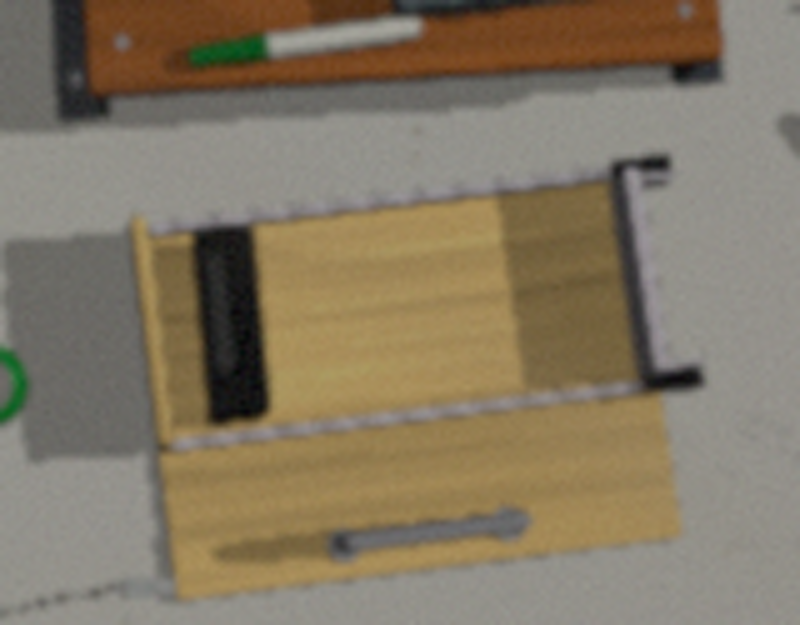

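Run:
```python
from pose import *
t=lambda a,b:("top",225+a/5,130+b/5)
tr=[(*t(178,599),(-.114,.155,.008)),(*t(681,536),(-.114,-.155,.008)),(*t(137,217),(.114,.150,.064)),(*t(338,545),(-.093,.05,.066)),(*t(520,522),(-.093,-.05,.066)),(*t(175,444),(-.020,.145,.024)),(*t(640,388),(-.020,-.13,.024)),(*t(150,233),(.110,.145,.024)),(*t(600,184),(.110,-.12,.024))]
p,e=solve(tr,[.54,-.16,.08]);print("tray",p.round(4),np.degrees(p[2]),e)
R=np.array([[np.cos(p[2]),-np.sin(p[2])],[np.sin(p[2]),np.cos(p[2])]])
T=capture("top")
for th in(50,60,70):
  f,_=fit({"top":dark(T,th)},.5655,-.0475,.1,z0=.008);print((R.T@(f[:2]-p[:2])).round(4),np.degrees(f[2]-p[2]).round(1),_)
a=t(648,370);b=t(625,180)
for a in(a,b): print((R.T@(px("top",a[1],a[2],.062)[:2]-p[:2])).round(4))
```

```text
tray [ 0.5349 -0.1582  0.1414] 8.103195111531498 [[-0.4, 0.6], [0.7, 1.0], [0.6, -0.5], [2.9, -0.3], [0.6, 0.3], [-0.1, -0.2], [-2.6, 0.4], [-0.2, -0.4], [-3.9, -0.6]]
[0.0494 0.1053] -3.0 0.8008175370926721
[0.0469 0.1053] -2.3 0.8322090028210474
[0.047  0.1052] -2.1 0.8608078519040253
[-0.0125 -0.136 ]
[ 0.1014 -0.1386]
```

Emit:
play_rows --increments '[[[0,0,0.05,0,0,0,0.8],[0,0,0.0795,0,0,0,0.8],[0,0,0.0795,0,0,0,0.8],[0,0,0.0795,0,0,0,-1],[0,0,0.0795,0,0,0,-1],[0,0,0.0795,0,0,0,-1],[0,0,0.0795,0,0,0,-1]]]' --squeeze 40

```text
t: 23.45
position: [0.4377, 0.1833, 0.0177]
orientation: [180.0, 0.1, -172.4]
wrist_force: [-0.5, 0.6, -0.2]
finger_gap: 0.486
grasp_force: 0.0
```

Emit:
play_rows --increments '[[[0,0,-0.01,0,0,0,-1],[0,0,-0.03,0,0,0,-1],[0,0,-0.07,0,0,0,-1],[0,0,-0.1,0,0,0,-1],[0,0,-0.11,0,0,0,-1],[0,0,-0.11,0,0,0,-1]]]'

```text
t: 24.2
position: [0.4375, 0.1832, 0.1274]
orientation: [180.0, 0.0, -172.4]
wrist_force: [0.6, 0.5, -2.9]
finger_gap: 0.391
grasp_force: 40.0
```

```bash
sed -i 's/^TR=.*/TR=[.5388,-.158,np.radians(8.1)]/; s/yaw=186.56/yaw=188.1/' pose.py
python3 - <<'E'
from pose import *
gob(.043,.13);gob(.043,.05)
E
```

```text
inc [np.float64(-0.1), np.float64(-0.3082), np.float64(-0.0026)] wz -0.5 dist 5.2 rows; pos [0.4375 0.1832 0.1274] o [ 1.7999e+02  5.0000e-02 -1.7241e+02]
inc [np.float64(-0.1), np.float64(-0.3082), np.float64(0.0774)] wz -0.5 dist 5.3 rows; pos [0.4375 0.1832 0.1274] o [ 1.7999e+02  5.0000e-02 -1.7241e+02]
```

Emit:
play_rows --increments '[[[-0.02,-0.055,0,0,0,0,-1],[-0.035,-0.11,0,0,0,0,-1],[-0.055,-0.17,0,0,0,0,-1],[-0.075,-0.23,0,0,0,0,-1],[-0.09,-0.28,0,0,0,-0.5,-1],[-0.1,-0.308,0,0,0,-0.5,-1],[-0.1,-0.308,0.03,0,0,-0.5,-1],[-0.1,-0.308,0.06,0,0,-0.5,-1],[-0.1,-0.308,0.0775,0,0,-0.5,-1],[-0.1,-0.308,0.0775,0,0,-0.5,-1],[-0.1,-0.308,0.0775,0,0,-0.5,-1],[-0.1,-0.308,0.0775,0,0,-0.5,-1]]]'

```text
t: 25.7
position: [0.578, -0.109, 0.0507]
orientation: [-180.0, 0.1, -171.9]
wrist_force: [0.3, 0.0, -2.0]
finger_gap: 0.385
grasp_force: 40.0
```

Run:
```python
from pose import *
gob(.043,.037);print(r.sense()["wrist_force"],r.sense()["moment"])
```

```text
inc [np.float64(0.0007), np.float64(0.0001), np.float64(0.0137)] wz 0.0 dist 0.2 rows; pos [ 0.578  -0.109   0.0507] o [-1.7996e+02  1.0000e-01 -1.7190e+02]
[ 0.29634044  0.04999238 -2.03589829] [ 0.00310886  0.01588735 -0.00359627]
```

Emit:
play_rows --increments '[[[0.0005,0,0.008,0,0,0,-1],[0.0005,0,0.014,0,0,0,-1],[0.0005,0,0.016,0,0,0,-1],[0.0005,0,0.016,0,0,0,-1]]]'

```text
t: 26.2
position: [0.5765, -0.109, 0.0334]
orientation: [180.0, -0.0, -171.9]
wrist_force: [0.8, 0.7, -2.1]
finger_gap: 0.391
grasp_force: 40.0
```

Emit:
play_rows --increments '[[[0,0,0.003,0,0,0,-1],[0,0,0.003,0,0,0,-1],[0,0,0.003,0,0,0,-1]]]'

```text
t: 26.58
position: [0.577, -0.1091, 0.0329]
orientation: [-180.0, 0.0, -171.9]
wrist_force: [-7.0, 0.4, 22.7]
finger_gap: 0.389
grasp_force: 40.0
```

Emit:
play_rows --increments '[[[0,0,0.002,0,0,0,-1],[0,0,0.002,0,0,0,-1],[0,0,0.002,0,0,0,-1]]]'

```text
t: 26.95
position: [0.577, -0.1091, 0.0328]
orientation: [-180.0, 0.0, -171.9]
wrist_force: [-13.6, 2.1, 44.4]
finger_gap: 0.388
grasp_force: 40.1
```

Emit:
play_rows --increments '[[[0,0,-0.004,0,0,0,-1],[0,0,-0.004,0,0,0,-0.06],[0,0,-0.004,0,0,0,-0.06],[0,0,-0.004,0,0,0,-0.06],[0,0,-0.02,0,0,0,-0.06],[0,0,-0.06,0,0,0,-0.06],[0,0,-0.12,0,0,0,0.8],[0,0,-0.15,0,0,0,0.8]]]'

```text
t: 27.95
position: [0.5781, -0.1093, 0.183]
orientation: [-179.9, 0.2, -171.9]
wrist_force: [0.0, 0.1, 0.2]
finger_gap: 0.667
grasp_force: 0.0
```

Run:
```python
from pose import *
go(.614,.182,.16,186.7);go(.614,.182,.018,186.7)
```

```text
inc [np.float64(-0.0766), np.float64(0.2834), np.float64(0.023)] wz 1.4 dist 4.7 rows; pos [ 0.5781 -0.1093  0.183 ] o [-179.92    0.24 -171.91]
inc [np.float64(-0.0766), np.float64(0.2834), np.float64(0.165)] wz 1.4 dist 5.4 rows; pos [ 0.5781 -0.1093  0.183 ] o [-179.92    0.24 -171.91]
```

Emit:
play_rows --increments '[[[-0.015,0.056,0,0,0,1.4,0.8],[-0.03,0.112,0,0,0,1.4,0.8],[-0.045,0.17,0,0,0,1.4,0.8],[-0.06,0.225,0,0,0,1.4,0.8],[-0.0766,0.283,0,0,0,1.4,0.8],[-0.0766,0.2834,0.03,0,0,1.4,0.8],[-0.0766,0.2834,0.08,0,0,1.4,0.8],[-0.0766,0.2834,0.09,0,0,1.4,0.8],[-0.0766,0.2834,0.09,0,0,1.4,0.8]]]'

```text
t: 29.08
position: [0.6128, 0.1822, 0.0894]
orientation: [-180.0, -0.0, -173.3]
wrist_force: [-0.0, -1.1, -0.2]
finger_gap: 0.899
grasp_force: 0.0
```

```bash
cat >> pose.py <<'E'
def tray_pts(T):
    "bay adapters seen from the top, in the assumed tray frame"
    c,s=np.cos(TR[2]),np.sin(TR[2])
    for n in TGT:
        x,y=W(.045,n);f,q=fit({"top":dark(T,70)},x-.004,y,TR[2],z0=.008)
        d=f[:2]-np.array(TR[:2]);print("bay",n,"local",(d@[c,s]).round(4),(d@[-s,c]).round(4),"dyaw",np.degrees(f[2]-TR[2]).round(1),round(q,2))
TGT=[.105,.043]
E
python3 - <<'E'
from pose import *
T=capture("top");tray_pts(T)
print(fit({"top":dark(T,80)},.5092,.4467,.07))
go(.614,.182,.018,186.7)
E
```

```text
bay 0.105 local 0.0436 0.1045 dyaw -1.8 0.47
bay 0.043 local 0.0453 0.0454 dyaw 0.0 0.46
(array([0.51010164, 0.44675712, 0.06567282]), np.float64(0.9445453827316532))
inc [np.float64(-0.0003), np.float64(-0.0004), np.float64(0.0723)] wz -0.0 dist 1.2 rows; pos [0.6136 0.1824 0.0903] o [ 1.7998e+02  9.0000e-02 -1.7333e+02]
```

Emit:
play_rows --increments '[[[0,0,0.04,0,0,0,0.3],[0,0,0.072,0,0,0,0.3],[0,0,0.072,0,0,0,0.0],[0,0,0.072,0,0,0,-1],[0,0,0.072,0,0,0,-1],[0,0,0.072,0,0,0,-1],[0,0,0.072,0,0,0,-1],[0,0,0.072,0,0,0,-1],[0,0,0.04,0,0,0,-1],[0,0,0,0,0,0,-1],[0,0,-0.05,0,0,0,-1],[0,0,-0.05,0,0,0,-1]]]' --squeeze 40

```text
t: 30.62
position: [0.6155, 0.1833, 0.1438]
orientation: [179.9, 0.5, -173.3]
wrist_force: [-0.1, 0.4, -1.8]
finger_gap: 0.387
grasp_force: 40.0
```

Run:
```python
from pose import *
gob(-.019,.14);gob(-.019,.045)
```

```text
inc [np.float64(0.0705), np.float64(-0.3479), np.float64(0.0038)] wz -1.4 dist 5.7 rows; pos [0.6155 0.1833 0.1438] o [ 179.91    0.47 -173.31]
inc [np.float64(0.0705), np.float64(-0.3479), np.float64(0.0988)] wz -1.4 dist 5.9 rows; pos [0.6155 0.1833 0.1438] o [ 179.91    0.47 -173.31]
```

Emit:
play_rows --increments '[[[0.012,-0.058,0,0,0,0,-1],[0.024,-0.116,0,0,0,0,-1],[0.036,-0.174,0,0,0,-1.4,-1],[0.047,-0.232,0,0,0,-1.4,-1],[0.059,-0.29,0,0,0,-1.4,-1],[0.069,-0.347,0,0,0,-1.4,-1],[0.069,-0.347,0.03,0,0,-1.4,-1],[0.069,-0.347,0.06,0,0,-1.4,-1],[0.069,-0.347,0.09,0,0,-1.4,-1],[0.069,-0.347,0.09,0,0,-1.4,-1],[0.069,-0.347,0.09,0,0,-1.4,-1],[0.069,-0.347,0.09,0,0,-1.4,-1]]]'

```text
t: 32.12
position: [0.5855, -0.1705, 0.05]
orientation: [-180.0, 0.1, -171.9]
wrist_force: [0.6, -0.4, -2.1]
finger_gap: 0.385
grasp_force: 40.0
```

Run:
```python
from pose import *
gob(-.019,.030)
```

```text
inc [np.float64(-0.0006), np.float64(-0.0), np.float64(0.02)] wz -0.0 dist 0.3 rows; pos [ 0.5855 -0.1705  0.05  ] o [-1.7995e+02  1.1000e-01 -1.7190e+02]
```

Emit:
play_rows --increments '[[[-0.0005,0,0.01,0,0,0,-1],[-0.0005,0,0.015,0,0,0,-1],[-0.0005,0,0.019,0,0,0,-1],[-0.0005,0,0.019,0,0,0,-1]]]'

```text
t: 32.62
position: [0.5848, -0.1702, 0.0293]
orientation: [180.0, -0.0, -171.9]
wrist_force: [0.3, 0.5, -2.3]
finger_gap: 0.39
grasp_force: 40.0
```

Emit:
play_rows --increments '[[[0,0,0.003,0,0,0,-1],[0,0,0.003,0,0,0,-1],[0,0,0.003,0,0,0,-1]]]'

```text
t: 33.0
position: [0.5853, -0.1704, 0.0269]
orientation: [-180.0, 0.0, -171.9]
wrist_force: [-1.6, -0.2, 2.2]
finger_gap: 0.388
grasp_force: 40.0
```

Emit:
play_rows --increments '[[[0,0,0,0,0,0,-0.06],[0,0,0,0,0,0,-0.06],[0,0,0,0,0,0,-0.06],[0,0,-0.02,0,0,0,-0.06],[0,0,-0.06,0,0,0,-0.06],[0,0,-0.12,0,0,0,0.3],[0,0,-0.15,0,0,0,0.3],[0,0,-0.15,0,0,0,0.3]]]'

```text
t: 34.0
position: [0.5869, -0.1708, 0.1808]
orientation: [-179.8, 0.3, -171.9]
wrist_force: [0.7, 0.5, -0.6]
finger_gap: 0.654
grasp_force: 0.0
```

Run:
```python
from pose import *
go(.512,.4468,.12,183.8);go(.512,.4468,.018,183.8)
```

```text
inc [np.float64(-0.0128), np.float64(0.622), np.float64(0.0608)] wz 4.3 dist 10.0 rows; pos [ 0.5869 -0.1708  0.1808] o [-179.85    0.33 -171.91]
inc [np.float64(-0.0128), np.float64(0.622), np.float64(0.1628)] wz 4.3 dist 10.3 rows; pos [ 0.5869 -0.1708  0.1808] o [-179.85    0.33 -171.91]
```

Emit:
play_rows --increments '[[[-0.001,0.06,0,0,0,0,0.3],[-0.002,0.12,0,0,0,0,0.3],[-0.004,0.18,0,0,0,0,0.3],[-0.005,0.24,0,0,0,0,0.3],[-0.006,0.3,0,0,0,4.3,0.3],[-0.007,0.36,0,0,0,4.3,0.3],[-0.008,0.42,0,0,0,4.3,0.3],[-0.01,0.48,0,0,0,4.3,0.3],[-0.011,0.54,0,0,0,4.3,0.3],[-0.013,0.6,0,0,0,4.3,0.3],[-0.013,0.622,0.03,0,0,4.3,0.3],[-0.013,0.622,0.07,0,0,4.3,0.3]]]'

```text
t: 35.5
position: [0.5097, 0.4496, 0.1057]
orientation: [179.9, 0.0, -176.1]
wrist_force: [-0.0, -0.0, 0.1]
finger_gap: 0.65
grasp_force: 0.0
```

Run:
```python
from pose import *
import pose
pose.TGT=[.105,.043,-.019]
T=capture("top");tray_pts(T)
go(.513,.4468,.018,183.8)
```

```text
bay 0.105 local 0.0435 0.1043 dyaw -1.7 0.46
bay 0.043 local 0.044 0.0442 dyaw 0.5 0.32
bay -0.019 local 0.0429 -0.0171 dyaw 0.1 0.47
inc [np.float64(-0.006), np.float64(0.0004), np.float64(0.0813)] wz 0.1 dist 1.3 rows; pos [0.507  0.446  0.0993] o [-179.73   -0.36 -176.12]
```

Emit:
play_rows --increments '[[[0,0,0,0,0,0,0.3],[0,0,0,0,0,0,0.3],[0,0,0,0,0,0,0.3]]]'

```text
t: 35.92
position: [0.5114, 0.4476, 0.1085]
orientation: [179.9, 0.1, -176.2]
wrist_force: [0.1, 0.2, 0.2]
finger_gap: 0.651
grasp_force: 0.0
```

Run:
```python
from pose import *
go(.513,.4468,.018,183.8)
```

```text
inc [np.float64(-0.0016), np.float64(-0.0009), np.float64(0.0905)] wz -0.0 dist 1.4 rows; pos [0.5114 0.4476 0.1085] o [ 1.7991e+02  1.1000e-01 -1.7625e+02]
```

Emit:
play_rows --increments '[[[-0.0015,-0.001,0.05,0,0,0,0.3],[-0.0015,-0.001,0.09,0,0,0,0.3],[-0.0015,-0.001,0.0905,0,0,0,0.0],[-0.0015,-0.001,0.0905,0,0,0,-1],[-0.0015,-0.001,0.0905,0,0,0,-1],[-0.0015,-0.001,0.0905,0,0,0,-1],[-0.0015,-0.001,0.0905,0,0,0,-1],[-0.0015,-0.001,0.0905,0,0,0,-1],[-0.0015,-0.001,0.05,0,0,0,-1],[-0.0015,-0.001,0,0,0,0,-1],[-0.0015,-0.001,-0.05,0,0,0,-1],[-0.0015,-0.001,-0.05,0,0,0,-1]]]' --squeeze 40

```text
t: 37.42
position: [0.5142, 0.4485, 0.1623]
orientation: [179.7, 0.4, -176.2]
wrist_force: [0.1, -0.2, -2.1]
finger_gap: 0.393
grasp_force: 40.0
```

Emit:
play_rows --increments '[[[0,0,0,0,0,0,-1],[0,0,0,0,0,0,-1]]]'

```text
t: 37.67
position: [0.511, 0.4457, 0.1549]
orientation: [-179.9, -0.1, -176.2]
wrist_force: [-0.1, -0.4, -2.1]
finger_gap: 0.387
grasp_force: 40.0
```

Run:
```python
from pose import *
gob(-.081,.15)
```

```text
inc [np.float64(-0.0388), np.float64(-0.6816), np.float64(0.0049)] wz -4.3 dist 10.9 rows; pos [0.511  0.4457 0.1549] o [-1.7990e+02 -1.4000e-01 -1.7621e+02]
```

Emit:
play_rows --increments '[[[-0.003,-0.06,0,0,0,0,-1],[-0.006,-0.12,0,0,0,0,-1],[-0.009,-0.18,0,0,0,0,-1],[-0.012,-0.24,0,0,0,0,-1],[-0.015,-0.3,0,0,0,-2,-1],[-0.02,-0.36,0,0,0,-4.3,-1],[-0.025,-0.42,0,0,0,-4.3,-1],[-0.03,-0.48,0,0,0,-4.3,-1],[-0.034,-0.54,0,0,0,-4.3,-1],[-0.037,-0.6,0,0,0,-4.3,-1],[-0.038,-0.65,0,0,0,-4.3,-1],[-0.038,-0.6815,0,0,0,-4.3,-1]]]'

```text
t: 39.17
position: [0.5941, -0.2333, 0.155]
orientation: [179.9, -0.1, -172.0]
wrist_force: [-0.8, 0.9, -1.3]
finger_gap: 0.389
grasp_force: 40.0
```

Emit:
play_rows --increments '[[[0,0,0.04,0,0,0,-1],[0,0,0.07,0,0,0,-1],[0,0,0.09,0,0,0,-1],[0,0,0.1,0,0,0,-1],[0,0,0.1,0,0,0,-1],[0,0,0.1,0,0,0,-1],[0,0,0.1,0,0,0,-1]]]'

```text
t: 40.05
position: [0.5956, -0.2313, 0.0578]
orientation: [-179.9, 0.1, -171.9]
wrist_force: [0.3, 0.1, -1.2]
finger_gap: 0.391
grasp_force: 40.0
```

Run:
```python
from pose import *
gob(-.081,.030)
```

```text
inc [np.float64(0.0009), np.float64(-0.0005), np.float64(0.0278)] wz -0.0 dist 0.4 rows; pos [ 0.5956 -0.2313  0.0578] o [-1.7995e+02  9.0000e-02 -1.7191e+02]
```

Emit:
play_rows --increments '[[[0.001,0,0.01,0,0,0,-1],[0.001,0,0.02,0,0,0,-1],[0.001,0,0.025,0,0,0,-1],[0.001,0,0.028,0,0,0,-1],[0.001,0,0.028,0,0,0,-1],[0.001,0,0.028,0,0,0,-1]]]'

```text
t: 40.8
position: [0.5941, -0.2313, 0.0289]
orientation: [-180.0, 0.0, -171.9]
wrist_force: [-0.2, -0.3, -2.2]
finger_gap: 0.39
grasp_force: 40.0
```

Emit:
play_rows --increments '[[[0,0,0.002,0,0,0,-1],[0,0,0.003,0,0,0,-1],[0,0,0.003,0,0,0,-1]]]'

```text
t: 41.18
position: [0.5941, -0.2313, 0.0265]
orientation: [-180.0, 0.0, -171.9]
wrist_force: [-1.8, 0.7, 5.0]
finger_gap: 0.388
grasp_force: 40.0
```

Emit:
play_rows --increments '[[[0,0,0,0,0,0,-0.06],[0,0,0,0,0,0,-0.06],[0,0,0,0,0,0,-0.06],[0,0,-0.02,0,0,0,-0.06],[0,0,-0.06,0,0,0,-0.06],[0,0,-0.1,0,0,0,-0.5],[0.01,-0.06,-0.1,0,0,0,-1],[0.01,-0.12,-0.1,0,0,0,-1],[0.01,-0.13,-0.08,0,0,0,-1],[0.01,-0.13,-0.08,0,0,0,-1],[0.01,-0.13,-0.08,0,0,0,-1]]]'

```text
t: 42.55
position: [0.6021, -0.3598, 0.1058]
orientation: [179.9, -0.0, -171.9]
wrist_force: [-0.8, 0.2, -0.2]
finger_gap: 0.004
grasp_force: 0.0
```

Run:
```python
from pose import *
import pose
gob(-.20,.03);gob(-.17,.03)
pose.TGT=[.105,.043,-.019,-.081]
T=capture("top");S=capture("side");tray_pts(T)
a=np.hstack([cv2.resize(T[125:255,225:355],(400,400),interpolation=cv2.INTER_CUBIC),cv2.resize(S[130:260,230:360],(400,400),interpolation=cv2.INTER_CUBIC)]);cv2.imwrite("pics/b8.png",a)
```

```text
inc [np.float64(-0.0108), np.float64(0.0087), np.float64(0.0758)] wz 0.0 dist 1.2 rows; pos [ 0.6021 -0.3598  0.1058] o [ 1.7995e+02 -4.0000e-02 -1.7187e+02]
inc [np.float64(-0.0108), np.float64(0.0387), np.float64(0.0758)] wz 0.0 dist 1.4 rows; pos [ 0.6021 -0.3598  0.1058] o [ 1.7995e+02 -4.0000e-02 -1.7187e+02]
bay 0.105 local 0.0438 0.1045 dyaw -1.6 0.46
bay 0.043 local 0.0444 0.0443 dyaw -0.3 0.32
bay -0.019 local 0.043 -0.0177 dyaw -0.6 0.32
bay -0.081 local 0.0433 -0.0791 dyaw -0.3 0.4
```

View pics/b8.png

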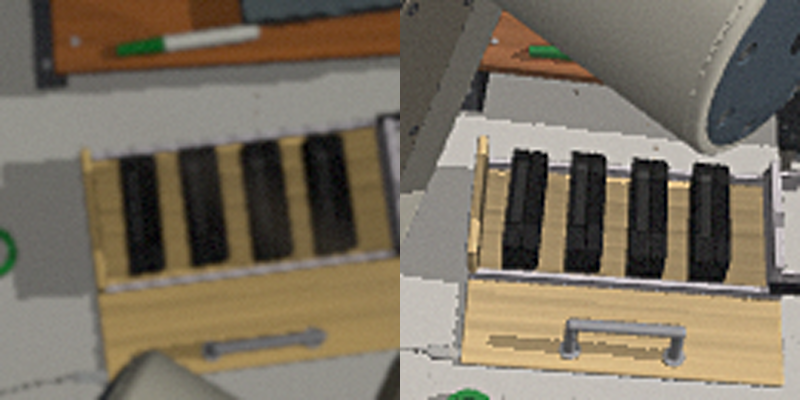

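Emit:
play_rows --increments '[[[-0.011,0.0087,0.04,0,0,0,-1],[-0.011,0.0087,0.076,0,0,0,-1],[-0.011,0.0087,0.076,0,0,0,-1],[-0.011,0.025,0.076,0,0,0,-1],[-0.011,0.035,0.076,0,0,0,-1],[-0.011,0.045,0.076,0,0,0,-1],[-0.011,0.055,0.076,0,0,0,-1],[-0.011,0.065,0.076,0,0,0,-1],[-0.011,0.075,0.076,0,0,0,-1],[-0.011,0.085,0.076,0,0,0,-1],[-0.011,0.095,0.076,0,0,0,-1]]]'

```text
t: 44.02
position: [0.5999, -0.2654, 0.0298]
orientation: [-180.0, 0.0, -171.9]
wrist_force: [0.9, -3.0, 3.3]
finger_gap: 0.004
grasp_force: 2.0
```

Emit:
play_rows --increments '[[[0,0.008,0,0,0,0,-1],[0,0.016,0,0,0,0,-1],[0,0.024,0,0,0,0,-1],[0,0.032,0,0,0,0,-1],[0,0.038,0,0,0,0,-1],[0,0.044,0,0,0,0,-1],[0,0.05,0,0,0,0,-1],[0,0.056,0,0,0,0,-1],[0,0.06,0,0,0,0,-1]]]'

```text
t: 45.15
position: [0.5912, -0.2065, 0.0298]
orientation: [-180.0, -0.0, -171.9]
wrist_force: [-0.0, -7.6, 4.2]
finger_gap: -0.001
grasp_force: 3.6
```

Run:
```python
from pose import *
def loc():
    p=r.sense()["position"][:2]-np.array(TR[:2]);c,s=np.cos(TR[2]),np.sin(TR[2]);return (p@[c,s]).round(4),(p@[-s,c]).round(4)
print(loc(),r.sense()["wrist_force"])
```

```text
(np.float64(0.045), np.float64(-0.0554)) [-2.02154060e-03 -7.61204021e+00  4.20186630e+00]
```

Emit:
play_rows --increments '[[[0,0.005,0,0,0,0,-1],[0,0.01,0,0,0,0,-1],[0,0.015,0,0,0,0,-1],[0,0.02,0,0,0,0,-1],[0,0.025,0,0,0,0,-1]]]'

```text
t: 45.78
position: [0.5875, -0.1821, 0.0298]
orientation: [-179.9, -0.0, -171.9]
wrist_force: [-1.7, -8.1, 4.4]
finger_gap: 0.005
grasp_force: 4.4
```

```bash
cat >> pose.py <<'E'
def loc():
    p=r.sense()["position"][:2]-np.array(TR[:2]);c,s=np.cos(TR[2]),np.sin(TR[2]);print("tcp local",(p@[c,s]).round(4),(p@[-s,c]).round(4),r.sense()["wrist_force"].round(1))
E
python3 - <<'E'
from pose import *
loc();T=capture("top");S=capture("side")
# black run extent in side view along the row direction
np.save("pics/side9.npy",S);np.save("pics/top9.npy",T)
for lx in(.0,.045,.09):
    for n,I in(("side",S),("top",T)):
        ly=np.arange(.16,-.06,-.004);q=proj(n,np.array([[*W(lx,y),.064] for y in ly])).astype(int)
        print(n,lx,[int(I[v,u].max()) for u,v in q])
E
```

```text
tcp local 0.0448 -0.0307 [-1.7 -8.1  4.4]
side 0.0 [139, 117, 203, 216, 90, 178, 52, 41, 35, 42, 20, 48, 39, 37, 44, 45, 38, 39, 40, 9, 41, 38, 41, 42, 39, 38, 38, 41, 20, 42, 41, 44, 44, 38, 46, 35, 41, 20, 47, 44, 40, 17, 136, 190, 182, 214, 212, 214, 211, 213, 214, 216, 207, 209, 206]
top 0.0 [98, 109, 135, 141, 127, 110, 36, 16, 21, 23, 14, 21, 22, 23, 13, 15, 20, 15, 15, 16, 19, 18, 19, 22, 16, 21, 25, 25, 15, 18, 26, 52, 53, 64, 133, 148, 150, 148, 139, 143, 97, 62, 47, 47, 50, 48, 52, 55, 59, 56, 55, 57, 59, 59, 63]
side 0.045 [142, 111, 152, 136, 70, 170, 70, 48, 46, 56, 17, 31, 41, 30, 29, 37, 50, 52, 57, 39, 30, 24, 33, 15, 31, 43, 53, 33, 25, 31, 35, 29, 25, 32, 37, 46, 51, 25, 33, 28, 28, 24, 157, 150, 119, 77, 75, 79, 21, 19, 76, 66, 62, 189, 235]
top 0.045 [103, 93, 108, 102, 105, 67, 22, 22, 25, 27, 14, 18, 20, 21, 14, 13, 27, 22, 34, 11, 21, 12, 15, 15, 21, 23, 33, 30, 39, 26, 36, 35, 35, 31, 35, 46, 61, 63, 69, 98, 132, 132, 129, 130, 132, 109, 79, 68, 53, 58, 57, 69, 75, 88, 80]
side 0.09 [196, 195, 211, 236, 151, 210, 25, 21, 36, 36, 14, 35, 31, 31, 33, 34, 34, 36, 36, 38, 28, 44, 33, 16, 32, 43, 33, 45, 34, 33, 33, 38, 40, 37, 42, 28, 33, 28, 27, 18, 20, 19, 36, 29, 44, 34, 70, 77, 73, 68, 76, 76, 107, 101, 77]
top 0.09 [97, 100, 145, 146, 129, 73, 35, 20, 20, 18, 21, 20, 27, 22, 24, 23, 27, 29, 32, 25, 33, 28, 32, 33, 26, 34, 34, 33, 29, 30, 30, 27, 33, 30, 29, 30, 23, 19, 29, 32, 61, 67, 63, 104, 126, 135, 133, 133, 131, 129, 121, 118, 125, 123, 128]
```

Emit:
play_rows --increments '[[[0,0.002,0,0,0,0,-1],[0,0.004,0,0,0,0,-1],[0,0.006,0,0,0,0,-1],[0,0.006,0,0,0,0,-1]]]'

```text
t: 46.38
position: [0.5866, -0.176, 0.0298]
orientation: [-180.0, -0.0, -171.9]
wrist_force: [-0.8, -7.7, 4.5]
finger_gap: 0.002
grasp_force: 3.7
```

```bash
cat >> pose.py <<'E'
def prof(lxs=(.02,.045,.08),a=.16,b=-.04,n="side",z=.063):
    I=capture(n)
    for lx in lxs:
        ly=np.arange(a,b,-.002);q=proj(n,np.array([[*W(lx,y),z] for y in ly])).astype(np.float32)
        v=cv2.remap(I.max(2),q[:,0].copy(),q[:,1].copy(),cv2.INTER_LINEAR).ravel()
        print(n,lx,[(round(y*1000),int(k)) for y,k in zip(ly,v) if y>.12 or y<.012])
def shift(f0,f1,roi):
    "sub-pixel motion of a region between two pictures"
    u0,v0,u1,v1=roi;g=[cv2.cvtColor(f,cv2.COLOR_BGR2GRAY)[v0:v1,u0:u1].astype(np.float32) for f in(f0,f1)]
    return cv2.phaseCorrelate(*g,cv2.createHanningWindow((u1-u0,v1-v0),cv2.CV_32F))
E
python3 - <<'E'
from pose import *
loc();prof();prof(n="top")
S=capture("side")
u,v=proj("side",[*W(-.093,0),.06])[0].astype(int);print(shift(np.load("pics/side9.npy"),S,(u-28,v-14,u+28,v+20)))
E
```

```text
tcp local 0.0448 -0.0246 [-0.8 -7.7  4.5]
side 0.02 [(160, 132), (158, 111), (156, 147), (154, 159), (152, 150), (150, 181), (148, 157), (146, 71), (144, 44), (142, 30), (140, 29), (138, 43), (136, 52), (134, 51), (132, 52), (130, 48), (128, 36), (126, 36), (124, 39), (122, 42), (12, 21), (10, 30), (8, 30), (6, 23), (4, 14), (2, 54), (0, 103), (-2, 149), (-4, 144), (-6, 136), (-8, 129), (-10, 107), (-12, 91), (-14, 77), (-16, 63), (-18, 44), (-20, 24), (-22, 16), (-24, 24), (-26, 42), (-28, 62), (-30, 67), (-32, 78), (-34, 142), (-36, 194), (-38, 224)]
side 0.045 [(160, 138), (158, 128), (156, 137), (154, 150), (152, 155), (150, 144), (148, 119), (146, 73), (144, 44), (142, 30), (140, 43), (138, 48), (136, 47), (134, 51), (132, 51), (130, 45), (128, 34), (126, 28), (124, 31), (122, 29), (12, 29), (10, 28), (8, 31), (6, 23), (4, 31), (2, 56), (0, 120), (-2, 152), (-4, 149), (-6, 123), (-8, 98), (-10, 76), (-12, 74), (-14, 75), (-16, 75), (-18, 78), (-20, 67), (-22, 32), (-24, 26), (-26, 28), (-28, 35), (-30, 58), (-32, 74), (-34, 74), (-36, 68), (-38, 65)]
side 0.08 [(160, 189), (158,
[... 1414 characters left out ...]
, (-20, 71), (-22, 66), (-24, 62), (-26, 59), (-28, 56), (-30, 56), (-32, 59), (-34, 58), (-36, 59), (-38, 63)]
top 0.08 [(160, 92), (158, 100), (156, 107), (154, 111), (152, 108), (150, 94), (148, 71), (146, 46), (144, 28), (142, 16), (140, 19), (138, 23), (136, 29), (134, 28), (132, 26), (130, 25), (128, 22), (126, 17), (124, 13), (122, 18), (12, 52), (10, 59), (8, 62), (6, 65), (4, 74), (2, 89), (0, 108), (-2, 123), (-4, 130), (-6, 131), (-8, 132), (-10, 134), (-12, 133), (-14, 132), (-16, 132), (-18, 133), (-20, 131), (-22, 126), (-24, 117), (-26, 108), (-28, 99), (-30, 98), (-32, 100), (-34, 102), (-36, 102), (-38, 104)]
((0.010126603239729803, -0.11584537089239078), 1.0039525945981345)
```

Emit:
play_rows --increments '[[[0,0.0015,0,0,0,0,-1],[0,0.003,0,0,0,0,-1],[0,0.003,0,0,0,0,-1]]]'

```text
t: 46.9
position: [0.5864, -0.1737, 0.0298]
orientation: [-179.9, -0.0, -171.9]
wrist_force: [-1.0, -10.3, 2.6]
finger_gap: 0.001
grasp_force: 5.3
```

Run:
```python
from pose import *
loc();S=capture("side")
u,v=proj("side",[*W(-.093,0),.06])[0].astype(int);print(shift(np.load("pics/side9.npy"),S,(u-28,v-14,u+28,v+20)))
```

```text
tcp local 0.045 -0.0222 [ -1.  -10.3   2.6]
((-0.1299544206091916, -0.02863908472310328), 1.0163906154809175)
```

Emit:
play_rows --increments '[[[0,-0.01,0,0,0,0,-1],[0,-0.03,0,0,0,0,-1],[0,-0.035,-0.06,0,0,0,-0.5],[0,-0.035,-0.12,0,0,10,0],[0,-0.035,-0.14,0,0,20,0],[0,-0.035,-0.14,0,0,30,0],[0,-0.035,-0.14,0,0,40,0],[0,-0.035,-0.14,0,0,50,0],[0,-0.035,-0.14,0,0,60,0],[0,-0.035,-0.14,0,0,70,0],[0,-0.035,-0.14,0,0,80,0],[0,-0.035,-0.14,0,0,90,0]]]'

```text
t: 48.45
position: [0.5913, -0.2079, 0.1693]
orientation: [-180.0, -0.0, 97.7]
wrist_force: [-0.6, 0.7, -0.6]
finger_gap: 0.5
grasp_force: 0.0
```

Run:
```python
from pose import *
gob(0,.15,lx=-.093,yaw=98.1)
```

```text
inc [np.float64(0.0559), np.float64(-0.1383), np.float64(0.0193)] wz -0.4 dist 2.4 rows; pos [ 0.5913 -0.2079  0.1693] o [-1.7996e+02 -4.0000e-02  9.7730e+01]
```

Emit:
play_rows --increments '[[[0.02,-0.05,0,0,0,-0.4,0],[0.04,-0.1,0,0,0,-0.4,0],[0.056,-0.138,0,0,0,-0.4,0],[0.056,-0.138,0.03,0,0,-0.4,0],[0.056,-0.138,0.08,0,0,-0.4,0],[0.056,-0.138,0.11,0,0,-0.4,0],[0.056,-0.138,0.121,0,0,-0.4,0],[0.056,-0.138,0.121,0,0,-0.4,0]]]'

```text
t: 49.45
position: [0.4469, -0.1715, 0.0485]
orientation: [-179.9, -0.0, 98.5]
wrist_force: [-0.8, 0.4, 0.1]
finger_gap: 0.503
grasp_force: 0.0
```

Emit:
play_rows --increments '[[[0,0,0,0,0,0,-1],[0,0,0,0,0,0,-1],[0,0,0,0,0,0,-1],[0,0,0,0,0,0,-1],[0,0,0,0,0,0,-1],[0,0,0,0,0,0,-1]]]' --squeeze 50

```text
t: 50.2
position: [0.4471, -0.1714, 0.0491]
orientation: [180.0, 0.0, 98.5]
wrist_force: [-2.7, -0.6, 6.6]
finger_gap: 0.114
grasp_force: 50.0
```

Run:
```python
from pose import *
s=r.sense();print(s["t"],s["position"],s["orientation"],s["wrist_force"]);loc()
```

```text
50.2 [ 0.44710802 -0.17139125  0.04914434] [1.79990658e+02 1.67334808e-02 9.84988315e+01] [-2.72703257 -0.56446133  6.56213371]
tcp local -0.0927 -0.0003 [-2.7 -0.6  6.6]
```

Emit:
play_rows --increments '[[[0,0,0,0,0,1.4,-1],[0,0,0,0,0,2.8,-1],[0,0,0,0,0,4.1,-1],[0,0,0,0,0,4.1,-1],[-0.0003,0.005,0,0,0,4.1,-1],[-0.0008,0.012,0,0,0,4.1,-1],[-0.0013,0.02,0,0,0,4.1,-1],[-0.0018,0.028,0,0,0,4.1,-1],[-0.0023,0.036,0,0,0,4.1,-1],[-0.0028,0.044,0,0,0,4.1,-1],[-0.0032,0.05,0,0,0,4.1,-1],[-0.0032,0.05,0,0,0,4.1,-1]]]'

```text
t: 51.7
position: [0.4856, -0.1656, 0.0487]
orientation: [-178.8, -0.3, 94.5]
wrist_force: [-40.4, -2.4, 48.0]
finger_gap: 0.111
grasp_force: 50.5
```

Run:
```python
from pose import *
s=r.sense();print(s["position"],s["orientation"],s["wrist_force"],s["moment"])
a=np.radians(4.4);c,sn=np.cos(a),np.sin(a)
# top-view edges: predicted tray points for a yaw guess vs image, riser too
T=capture("top");S=capture("side");a1=np.hstack([cv2.resize(T[85:235,235:375],(400,430),interpolation=cv2.INTER_CUBIC),cv2.resize(S[110:260,225:365],(400,430),interpolation=cv2.INTER_CUBIC)]);cv2.imwrite("pics/c9.png",a1)
```

```text
[ 0.48557338 -0.16558946  0.04867162] [-178.77509676   -0.2939149    94.54796457] [-40.41397309  -2.43322181  47.98713358] [-0.5363893   7.62266255  0.55146231]
```

View pics/c9.png

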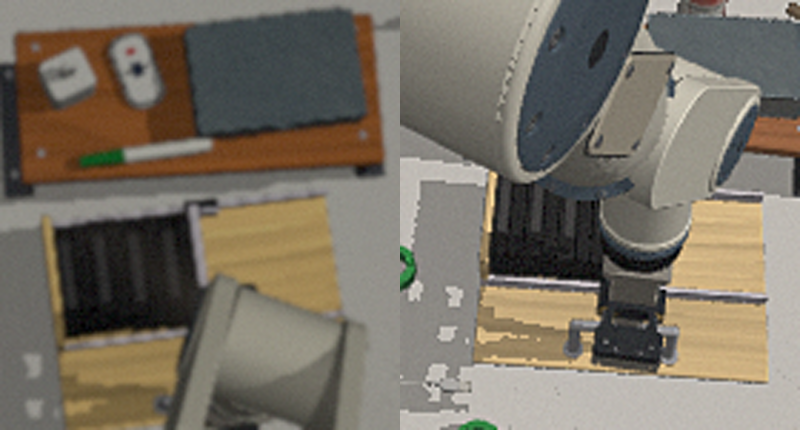

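Emit:
play_rows --increments '[[[0,0,-0.002,0,0,0,-1],[0,0,-0.004,0,0,0,-1],[0,0,-0.004,0,0,0,-1]]]'

```text
t: 52.18
position: [0.4933, -0.1661, 0.0514]
orientation: [-179.6, -0.1, 94.5]
wrist_force: [-6.9, 0.4, -5.5]
finger_gap: 0.114
grasp_force: 50.5
```

Run:
```python
from pose import *
s=r.sense();print(s["position"],s["orientation"],s["wrist_force"],s["moment"])
```

```text
[ 0.49334957 -0.16614205  0.05138051] [-1.79621477e+02 -1.19485646e-01  9.44668542e+01] [-6.85831849  0.40055582 -5.47930382] [-0.0267625   1.32361002  0.57516365]
```

Emit:
play_rows --increments '[[[0,0.005,0,0,0,0,-1],[0,0.01,0,0,0,0,-1],[0,0.016,0,0,0,0,-1],[0,0.022,0,0,0,0,-1],[0,0.028,0,0,0,0,-1],[0,0.034,0,0,0,0,-1],[0,0.04,0,0,0,0,-1],[0,0.045,0,0,0,0,-1],[0,0.05,0,0,0,0,-1]]]'

```text
t: 53.3
position: [0.5431, -0.1624, 0.0509]
orientation: [-179.6, -0.1, 94.4]
wrist_force: [-7.2, -0.5, -5.6]
finger_gap: 0.115
grasp_force: 50.1
```

Run:
```python
from pose import *
s=r.sense();print(s["position"],s["orientation"],s["wrist_force"],s["moment"])
go(.6439,-.1548,.0514,94.4)
```

```text
[ 0.54310156 -0.16240152  0.05088342] [-1.79572054e+02 -1.21458838e-01  9.44472556e+01] [-7.17218635 -0.54035455 -5.61007019] [-0.09002873  1.33336166  0.32810601]
inc [np.float64(-0.0002), np.float64(0.1011), np.float64(-0.0005)] wz 0.0 dist 1.6 rows; pos [ 0.5431 -0.1624  0.0509] o [-1.7957e+02 -1.2000e-01  9.4450e+01]
```

Emit:
play_rows --increments '[[[0,0.006,0,0,0,0,-1],[0,0.013,0,0,0,0,-1],[0,0.02,0,0,0,0,-1],[0,0.027,0,0,0,0,-1],[0,0.034,0,0,0,0,-1],[0,0.041,0,0,0,0,-1],[0,0.048,0,0,0,0,-1],[0,0.055,0,0,0,0,-1],[0,0.062,0,0,0,0,-1],[0,0.069,0,0,0,0,-1],[0,0.075,0,0,0,0,-1],[0,0.08,0,0,0,0,-1]]]'

```text
t: 54.8
position: [0.623, -0.1565, 0.0506]
orientation: [-179.6, -0.1, 94.4]
wrist_force: [-7.2, 0.5, -5.6]
finger_gap: 0.115
grasp_force: 50.0
```

Emit:
play_rows --increments '[[[0,0.004,0,0,0,0,-1],[0,0.008,0,0,0,0,-1],[0,0.012,0,0,0,0,-1],[0,0.015,0,0,0,0,-1],[0,0.015,0,0,0,0,-1]]]'

```text
t: 55.42
position: [0.6383, -0.1554, 0.0506]
orientation: [-179.6, -0.1, 94.4]
wrist_force: [-4.9, -0.3, -6.3]
finger_gap: 0.113
grasp_force: 50.0
```

Run:
```python
from pose import *
s=r.sense();print(s["position"],s["orientation"],s["wrist_force"],s["moment"])
go(.6439,-.1548,.0514,94.4)
```

```text
[ 0.63833507 -0.15536519  0.05057385] [-1.79617913e+02 -9.53990194e-02  9.44310085e+01] [-4.9313245  -0.26759887 -6.26634848] [-0.0075373   1.23051156  0.31078052]
inc [np.float64(0.0001), np.float64(0.0056), np.float64(-0.0008)] wz 0.0 dist 0.1 rows; pos [ 0.6383 -0.1554  0.0506] o [-1.7962e+02 -1.0000e-01  9.4430e+01]
```

Advance in 3 mm steps until the rail stops it.

Emit:
play_rows --increments '[[[0,0.0015,0,0,0,0,-1],[0,0.003,0,0,0,0,-1],[0,0.003,0,0,0,0,-1]]]'

```text
t: 55.8
position: [0.6416, -0.1553, 0.0509]
orientation: [-179.7, -0.1, 94.4]
wrist_force: [-4.2, 0.7, -5.5]
finger_gap: 0.115
grasp_force: 50.0
```

Emit:
play_rows --increments '[[[0,0.0015,0,0,0,0,-1],[0,0.003,0,0,0,0,-1],[0,0.003,0,0,0,0,-1]]]'

```text
t: 56.18
position: [0.642, -0.1545, 0.0501]
orientation: [-179.4, -0.2, 94.4]
wrist_force: [-12.2, 1.2, -4.2]
finger_gap: 0.117
grasp_force: 50.0
```

Emit:
play_rows --increments '[[[0,0.0015,0,0,0,0,-1],[0,0.003,0,0,0,0,-1],[0,0.003,0,0,0,0,-1]]]'

```text
t: 56.55
position: [0.6426, -0.1534, 0.0494]
orientation: [-179.1, -0.3, 94.4]
wrist_force: [-17.0, 3.1, -2.9]
finger_gap: 0.116
grasp_force: 50.0
```

Emit:
play_rows --increments '[[[0,-0.004,0,0,0,0,-1],[0,-0.004,0,0,0,0,-0.6],[0,-0.004,0,0,0,0,-0.3],[0,-0.004,0,0,0,0,-0.1],[0,-0.004,0,0,0,0,-0.1],[0,-0.004,0,0,0,0,-0.1]]]'

```text
t: 57.3
position: [0.6468, -0.1557, 0.0529]
orientation: [180.0, 0.0, 94.4]
wrist_force: [-0.2, -0.4, 0.6]
finger_gap: 0.447
grasp_force: 0.0
```

Run:
```python
from pose import *
s=r.sense();print(s["position"],s["wrist_force"],s["finger_gap"],s["grasp_force"])
```

```text
[ 0.64676523 -0.15565359  0.0528888 ] [-0.2056517  -0.42540761  0.57668053] 0.44718353120277377 0.0
```

Emit:
play_rows --increments '[[[0,0,-0.04,0,0,0,-0.1],[0,0,-0.1,0,0,0,-0.1],[0,0,-0.15,0,0,0,-0.1],[0,-0.06,-0.17,0,0,0,-0.1],[0.06,-0.12,-0.17,0,0,0,-0.1],[0.12,-0.18,-0.17,0,0,0,-0.1],[0.18,-0.24,-0.17,0,0,0,-0.1],[0.24,-0.28,-0.17,0,0,0,-0.1],[0.3,-0.28,-0.17,0,0,0,-0.1],[0.36,-0.28,-0.17,0,0,0,-0.1],[0.4,-0.28,-0.17,0,0,0,-0.1],[0.4,-0.28,-0.17,0,0,0,-0.1]]]'

```text
t: 58.8
position: [0.336, 0.2243, 0.2232]
orientation: [179.9, -0.1, 94.5]
wrist_force: [1.2, 0.9, 0.9]
finger_gap: 0.452
grasp_force: 0.0
```

Run:
```python
from pose import *
T=capture("top");S=capture("side")
# front edge of the apron (wood -> desk) and handle row, along lines of constant tray y, top view
hsv=cv2.cvtColor(T,cv2.COLOR_BGR2HSV);hs=cv2.cvtColor(S,cv2.COLOR_BGR2HSV)
for n,h in(("top",hsv),("side",hs)):
  P=[]
  for y in np.arange(-.28,.0,.02):
    xs=np.arange(.50,.68,.001);q=proj(n,np.array([[x,y,.008] for x in xs])).astype(np.float32)
    s=cv2.remap(h[...,1],q[:,0].copy(),q[:,1].copy(),cv2.INTER_LINEAR).ravel()
    i=np.argmax(s>70);P.append((y,xs[i] if s.max()>70 else np.nan))
  P=np.array(P);P=P[~np.isnan(P[:,1])];m=np.median(P[:,1]);g=P[abs(P[:,1]-m)<.03];k=np.polyfit(g[:,0],g[:,1],1)
  print(n,"front edge x at y=-.148:",np.polyval(k,-.148).round(4),"yaw",np.degrees(np.arctan(-k[0])).round(2),P.round(3).tolist())
# tape
x,y=.36,-.40
for n,I in(("top",T),("side",S)):
  u,v=proj(n,[x,y,.01])[0].astype(int);m=I[v-14:v+14,u-14:u+14].max(2)<70;yy,xx=np.nonzero(m)
  print("tape",n,m.sum(),px(n,xx.mean()+u-14,yy.mean()+v-14,.01).round(3) if m.any() else None)
```

```text
top front edge x at y=-.148: 0.6201 yaw 5.9 [[-0.28, 0.634], [-0.26, 0.632], [-0.24, 0.63], [-0.22, 0.628], [-0.2, 0.625], [-0.18, 0.623], [-0.16, 0.621], [-0.14, 0.619], [-0.12, 0.617], [-0.1, 0.615], [-0.08, 0.613], [-0.06, 0.611], [-0.04, 0.608], [-0.02, 0.606], [0.0, 0.607]]
side front edge x at y=-.148: 0.6204 yaw 5.08 [[-0.28, 0.633], [-0.26, 0.632], [-0.24, 0.63], [-0.22, 0.627], [-0.2, 0.626], [-0.18, 0.622], [-0.16, 0.621], [-0.14, 0.619], [-0.12, 0.616], [-0.1, 0.615], [-0.08, 0.613], [-0.06, 0.61], [-0.04, 0.609], [-0.02, 0.605], [0.0, 0.618]]
tape top 71 [ 0.359 -0.418  0.01 ]
tape side 93 [ 0.355 -0.421  0.01 ]
```

Run:
```python
from pose import *
for n in("top","side"):
  I=cv2.resize(cv2.imread(f"pics/{n}0.png"),(512,384),interpolation=cv2.INTER_AREA);h=cv2.cvtColor(I,cv2.COLOR_BGR2HSV)
  out=[]
  for z,rng,d in((.078,(.66,.75),1),(.094,(.93,.82),-1)):
    P=[]
    for y in np.arange(-.31,.03,.02):
      if d==-1 and -.03<y+.03<.0: pass
      xs=np.arange(rng[0],rng[1],.001*d);q=proj(n,np.array([[x,y,z] for x in xs])).astype(np.float32)
      s=cv2.remap(h[...,1],q[:,0].copy(),q[:,1].copy(),cv2.INTER_LINEAR).ravel().astype(int)
      if s.max()>100: P.append((y,xs[np.argmax(s>95)]))
    P=np.array(P)
    if len(P)<4: continue
    for _ in range(4):
        k=np.polyfit(P[:,0],P[:,1],1);e=abs(np.polyval(k,P[:,0])-P[:,1]);P=P[e<=max(.003,np.percentile(e,85))]
    print(n,z,"x at y=-.148",np.polyval(k,-.148).round(4),"yaw",np.degrees(np.arctan(-k[0])).round(2),len(P))
```

```text
top 0.078 x at y=-.148 0.7115 yaw 4.79 16
top 0.094 x at y=-.148 0.8655 yaw 4.9 7
side 0.078 x at y=-.148 0.7153 yaw 4.62 17
side 0.094 x at y=-.148 0.8668 yaw 4.57 5
```

Run:
```python
from pose import *
go(.585,-.119,.20,94.7);go(.585,-.119,.05,94.7)
```

```text
inc [np.float64(-0.3627), np.float64(0.2204), np.float64(0.023)] wz -0.1 dist 6.8 rows; pos [0.3362 0.2249 0.223 ] o [ 1.7995e+02 -8.0000e-02  9.4600e+01]
inc [np.float64(-0.3627), np.float64(0.2204), np.float64(0.173)] wz -0.1 dist 7.3 rows; pos [0.3362 0.2249 0.223 ] o [ 1.7995e+02 -8.0000e-02  9.4600e+01]
```

Emit:
play_rows --increments '[[[-0.06,0.035,0.02,0,0,0,-1],[-0.11,0.07,0.02,0,0,0,-1],[-0.16,0.1,0.02,0,0,0,-1],[-0.22,0.13,0.02,0,0,0,-1],[-0.27,0.165,0.02,0,0,0,-1],[-0.32,0.195,0.02,0,0,0,-1],[-0.363,0.22,0.02,0,0,0,-1],[-0.363,0.22,0.07,0,0,0,-1],[-0.363,0.22,0.12,0,0,0,-1],[-0.363,0.22,0.165,0,0,0,-1],[-0.363,0.22,0.165,0,0,0,-1],[-0.363,0.22,0.165,0,0,0,-1]]]'

```text
t: 60.4
position: [0.5846, -0.124, 0.0592]
orientation: [179.9, 0.0, 94.4]
wrist_force: [0.7, 0.5, 0.7]
finger_gap: 0.005
grasp_force: 0.0
```

Emit:
play_rows --increments '[[[0,0.008,0,0,0,0,-1],[0,0.016,0,0,0,0,-1],[0,0.024,0,0,0,0,-1],[0,0.03,0,0,0,0,-1],[0,0.034,0,0,0,0,-1],[0,0.034,0,0,0,0,-1]]]'

```text
t: 61.15
position: [0.6179, -0.1206, 0.0576]
orientation: [-180.0, -0.0, 94.4]
wrist_force: [0.3, -0.6, -0.8]
finger_gap: 0.004
grasp_force: 0.0
```

Emit:
play_rows --increments '[[[0,0.002,0,0,0,0,-1],[0,0.004,0,0,0,0,-1],[0,0.004,0,0,0,0,-1]]]'

```text
t: 61.52
position: [0.6198, -0.1205, 0.0574]
orientation: [-179.8, -0.0, 94.4]
wrist_force: [-6.6, -1.6, 4.1]
finger_gap: 0.005
grasp_force: 3.4
```

Emit:
play_rows --increments '[[[0,0.002,0,0,0,0,-1],[0,0.003,0,0,0,0,-1],[0,0.003,0,0,0,0,-1]]]'

```text
t: 61.9
position: [0.62, -0.1203, 0.0573]
orientation: [-179.5, -0.1, 94.4]
wrist_force: [-15.3, -2.0, 13.7]
finger_gap: 0.002
grasp_force: 8.7
```

Emit:
play_rows --increments '[[[0,0.002,0,0,0,0,-1],[0,0.003,0,0,0,0,-1],[0,0.003,0,0,0,0,-1]]]'

```text
t: 62.28
position: [0.6202, -0.1203, 0.0573]
orientation: [-179.2, -0.1, 94.4]
wrist_force: [-26.0, -4.8, 20.9]
finger_gap: 0.003
grasp_force: 14.2
```

Emit:
play_rows --increments '[[[0,-0.03,0,0,0,0,-1],[0,-0.05,0,0,0,0,-1],[0,-0.05,-0.06,0,0,0,-1],[0,-0.05,-0.12,0,0,0,-1],[0.05,-0.1,-0.15,0,0,0,-1],[0.1,-0.15,-0.15,0,0,0,-1],[0.15,-0.2,-0.15,0,0,0,-1],[0.2,-0.24,-0.15,0,0,0,-1],[0.25,-0.24,-0.15,0,0,0,-1],[0.3,-0.24,-0.15,0,0,0,-1],[0.3,-0.24,-0.15,0,0,0,-1],[0.3,-0.24,-0.15,0,0,0,-1]]]'

```text
t: 63.78
position: [0.3653, 0.1608, 0.2077]
orientation: [180.0, 0.0, 94.5]
wrist_force: [0.2, -0.3, 1.0]
finger_gap: 0.002
grasp_force: 0.0
```

Run:
```python
from pose import *
for n in("top","side"):
  I=capture(n);h=cv2.cvtColor(I,cv2.COLOR_BGR2HSV);P=[]
  for y in np.arange(-.28,-.01,.02):
    xs=np.arange(.50,.68,.001);q=proj(n,np.array([[x,y,.008] for x in xs])).astype(np.float32)
    s=cv2.remap(h[...,1],q[:,0].copy(),q[:,1].copy(),cv2.INTER_LINEAR).ravel();P.append((y,xs[np.argmax(s>70)]))
  k=np.polyfit(*np.array(P).T,1);print(n,np.polyval(k,-.148).round(4),np.degrees(np.arctan(-k[0])).round(2))
  # adapters' visible front ends: brightness along the row near the bay's front rail
  a=np.radians(5.5);ly=np.arange(.16,-.03,-.004)
  pts=np.array([[.7363-.008*np.cos(a)-y*np.sin(a),-.148-.008*np.sin(a)+y*np.cos(a),.05] for y in ly])
  q=proj(n,pts).astype(np.float32);print([(round(y*1000),int(v)) for y,v in zip(ly,cv2.remap(I.max(2),q[:,0].copy(),q[:,1].copy(),cv2.INTER_LINEAR).ravel())])
```

```text
top 0.6199 6.2
[(160, 104), (156, 105), (152, 101), (148, 104), (144, 102), (140, 101), (136, 100), (132, 101), (128, 100), (124, 98), (120, 101), (116, 108), (112, 108), (108, 108), (104, 106), (100, 106), (96, 103), (92, 105), (88, 108), (84, 110), (80, 110), (76, 111), (72, 114), (68, 114), (64, 116), (60, 115), (56, 114), (52, 113), (48, 114), (44, 112), (40, 115), (36, 115), (32, 116), (28, 116), (24, 114), (20, 115), (16, 117), (12, 115), (8, 116), (4, 116), (0, 116), (-4, 118), (-8, 116), (-12, 115), (-16, 115), (-20, 118), (-24, 118), (-28, 119)]
side 0.6196 6.05
[(160, 147), (156, 133), (152, 83), (148, 22), (144, 23), (140, 26), (136, 26), (132, 31), (128, 26), (124, 16), (120, 19), (116, 11), (112, 14), (108, 26), (104, 19), (100, 28), (96, 26), (92, 24), (88, 24), (84, 27), (80, 18), (76, 23), (72, 24), (68, 31), (64, 23), (60, 21), (56, 24), (52, 21), (48, 21), (44, 16), (40, 24), (36, 30), (32, 25), (28, 28), (24, 21), (20, 26), (16, 28), (12, 19), (8, 32), (4, 106), (0, 119), (-4, 118), (-8, 144), (-12, 144), (-16, 138), (-20, 137), (-24, 135), (-28, 135)]
```

```bash
python3 -c "
from cell import r
print(r.job_done())"
```

```text
the job is handed in; nothing more can be done
None
```

The job is handed in, but the judge's result isn't shown: all four adapters are packed snug in the tray, the tray is pushed under the shelf until it stopped against the rear rail, and the tape is on the open desk; the cameras put the tray about 1.4° off square and 3–5 mm short of fully home, inside the limits but not confirmed, and the tape read about 2 cm from where I set it down.

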